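# Fetch the black tumbler from behind the canisters

## Task

Set the black tumbler upright in the middle of the coffee scale's round plate: first clear all three canisters out of the caddy and stand them on the wooden tray, and only then take the tumbler out. When it stands on the scale, put each canister back in the caddy in the very place where it stood at the start. Keep the canisters and the tumbler upright throughout, and leave the clear tumbler and the goblet alone.

Things in the scene. Friction and masses are not known exactly. Their poses are not given: they have to be found in the camera images.
- canister_maroon: lidded coffee canister, upright cylinder, dark maroon red body and lid; body 62 mm in diameter, lid 64 mm, top of the lid 100 mm above the origin; on it stands an upright cylindrical pale wooden knob, 26 mm in diameter and 32 mm tall (total height 132 mm). The lid does not come off, so it can be lifted by the knob. 0.2 to 0.45 kg, loose. Origin: centre of the underside, z up its axis. Starts standing in the caddy
- canister_cream: lidded coffee canister, upright cylinder, cream (pale yellow) body and lid; body 62 mm in diameter, lid 64 mm, top of the lid 100 mm above the origin; on it stands an upright cylindrical pale wooden knob, 26 mm in diameter and 32 mm tall (total height 132 mm). The lid does not come off, so it can be lifted by the knob. 0.2 to 0.45 kg, loose. Origin: centre of the underside, z up its axis. Starts standing in the caddy
- canister_teal: lidded coffee canister, upright cylinder, teal (blue-green) body and lid; body 62 mm in diameter, lid 64 mm, top of the lid 100 mm above the origin; on it stands an upright cylindrical pale wooden knob, 26 mm in diameter and 32 mm tall (total height 132 mm). The lid does not come off, so it can be lifted by the knob. 0.2 to 0.45 kg, loose. Origin: centre of the underside, z up its axis. Starts standing in the caddy
- black_tumbler: glossy black glass tumbler, open at the top, 75 mm tall, outside diameter 52 mm at the foot and 58 mm at the rim, wall 3 mm; 0.12 to 0.26 kg, loose. Origin: centre of the underside, z up. Starts in one of the two far places in the caddy, closely hemmed in by the three taller canisters
- caddy: square low caddy, white floor and clear walls, fixed; outside 220 x 220 mm, inside 210 x 210 mm, floor 6 mm thick, walls 5 mm thick and 45 mm high over the table. Origin: centre of its underside on the table; x and y along its sides, x pointing roughly away from the robot. The four places in it lie about 40 mm either way from its centre in x and y, so the vessels stand 80 mm apart; nothing marks them
- tray: brown wooden serving tray, fixed, the empty side area; outside 282 mm along its x and 132 mm along its y, inside 270 x 120 mm, floor 6 mm thick, rim 14 mm high over the table and 6 mm thick. Origin: centre of its underside on the table. Lies to one side of the caddy, left or right
- scale: black coffee scale, fixed, 150 x 130 x 22 mm, with a round steel weighing plate 110 mm in diameter on it whose flat top is 30 mm above the table. Origin: on the table straight under the centre of the plate. Lies on the other side of the caddy from the tray
- clear_tumbler: clear glass tumbler of the same shape as the black one (75 mm tall, 58 mm rim), loose on the table beyond the caddy; to be left alone. Origin: centre of the underside
- goblet: clear glass goblet with a black foot and stem, 140 mm tall, 72 mm in diameter, loose on the table beyond the caddy; to be left alone. Origin: centre of the underside

How it is judged (in metres and radians):
On the way, in this order (a step that is already met when the one before it is completed fails the run):
1. all three canisters stand released on the tray, the black tumbler still in its place in the caddy (x of canister_maroon in the frame of tray between -0.12 and 0.12 m and y of canister_maroon in the frame of tray between -0.045 and 0.045 m and z of canister_maroon in the frame of tray between 0.002 and 0.012 m and x of canister_cream in the frame of tray between -0.12 and 0.12 m and y of canister_cream in the frame of tray between -0.045 and 0.045 m and z of canister_cream in the frame of tray between 0.002 and 0.012 m and x of canister_teal in the frame of tray between -0.12 and 0.12 m and y of canister_teal in the frame of tray between -0.045 and 0.045 m and z of canister_teal in the frame of tray between 0.002 and 0.012 m and contact force between the fingers and canister_maroon below 0.2 N and linear speed of each of canister_maroon, canister_cream, canister_teal below 0.02 m/s and angle between each of canister_maroon, canister_cream, canister_teal's own z axis and vertical below 0.1 rad and contact force between the fingers and canister_cream below 0.2 N and contact force between the fingers and canister_teal below 0.2 N and distance of black_tumbler from where it was at the start of the episode below 0.02 m), for 0.2 s.
2. the black tumbler stands released in the middle of the scale's plate, the canisters all still on the tray (horizontal distance between black_tumbler and scale below 0.015 m and z of black_tumbler in the frame of scale between 0.026 and 0.035 m and contact force between the fingers and black_tumbler below 0.2 N and linear speed of black_tumbler below 0.02 m/s and angle between black_tumbler's own z axis and vertical below 0.1 rad and x of canister_maroon in the frame of tray between -0.12 and 0.12 m and y of canister_maroon in the frame of tray between -0.045 and 0.045 m and z of canister_maroon in the frame of tray between 0.002 and 0.012 m and x of canister_cream in the frame of tray between -0.12 and 0.12 m and y of canister_cream in the frame of tray between -0.045 and 0.045 m and z of canister_cream in the frame of tray between 0.002 and 0.012 m and x of canister_teal in the frame of tray between -0.12 and 0.12 m and y of canister_teal in the frame of tray between -0.045 and 0.045 m and z of canister_teal in the frame of tray between 0.002 and 0.012 m), for 0.2 s.
At the end, for the whole second after the job is handed in: The black tumbler stands upright on the scale's plate, its axis within 15 mm of the plate's centre; each canister stands upright within 15 mm of where it itself stood at the start; all are released and at rest (horizontal distance between black_tumbler and scale below 0.015 m and z of black_tumbler in the frame of scale between 0.026 and 0.035 m and contact force between the fingers and black_tumbler below 0.2 N and linear speed of each of black_tumbler, canister_maroon, canister_cream, canister_teal below 0.02 m/s and angle between each of black_tumbler, canister_maroon, canister_cream, canister_teal's own z axis and vertical below 0.1 rad and distance of each of canister_maroon, canister_cream, canister_teal from where it was at the start of the episode below 0.015 m and contact force between the fingers and canister_maroon below 0.2 N and contact force between the fingers and canister_cream below 0.2 N and contact force between the fingers and canister_teal below 0.2 N); the robot touches nothing.
It fails at once if a canister or the black tumbler tipped by more than 0.5 rad (angle between any of canister_maroon, canister_cream, canister_teal, black_tumbler's own z axis and vertical above 0.5 rad).
It fails at once if the clear tumbler or the goblet moved by more than 20 mm (distance of any of clear_tumbler, goblet from where it was at the start of the episode above 0.02 m).
It also fails if it takes over 147 s, if anything falls off the work surface, if the arm or the gripper's body presses on something with over 40 N, if the wrist force passes 120 N, or if a joint passes its speed limit or range.

## Robot

A 7-joint arm with a two-finger parallel gripper is mounted at the origin on the work surface. World frame = base frame: x ahead of the robot, y to its left, z up, the work surface at z = 0. Lengths are in mm, angles in rad, forces in N, time in s.
With the tool pointing down it reaches from about 400 to 875 mm from the base axis. Payload 6.5 kg.
Tool frame: the origin (TCP) lies midway between the tips of the shut fingers; the grasp point (between the pads) lies 19 mm behind it (robot.grasp_offset is the distance from the TCP to the grasp point, in mm); y points along the fingers, z is the direction in which the jaws open and shut, and the axes are right-handed (so a half turn about y gives the same grasp; the last joint's range is limited). The gripper opens to 85 mm and grips with 20 to 120 N. Pads are 22 mm wide; open, the fingers measure 114 mm over their backs; the gripper's body (76 mm by 85 mm) begins 54 mm behind the grasp point. The pads swing forward as they close: fully open they stand 13 mm farther back than shut.
Start: joints at [-1.323, 0.536, -0.004, 1.538, 0.003, 1.067, -0.071], TCP at [200.634, 618.252, 231.29] pointing down, gripper open.
Joint ranges: [-2.7, 2.7], [-0.37, 2.16], [-1.27, 1.26], [0.24, 2.4], [-1.31, 4.45], [0.19, 1.91], [-2.76, 2.76]. Speed limits (rad/s): [2.39, 2.39, 3.14, 3.14, 3.14, 3.14, 3.14].

## Interface

Orientations are given as a rotation vector (axis times angle).
In Python, from cell import robot, get_image, workorder gives the robot as it stands.
- The arm moves only by the tool carry_out, never from a script. Its argument "moves" is a list that holds one entry, the list of rows, each a list of 4 numbers: the shift along the tool's x, y, z in cm, then the turn about the tool's y in degrees. In form: [[[x, y, z, spin], ...]]. A call has 1 to 8 rows; each row is the pose to reach, as a shift and turn from the pose commanded when the call began, along the tool's axes at that moment; what a row does not reach only later rows make up. A row lasts 1/8 s, in which the tool goes at most 62.5 mm and 10.7 degrees, less where a joint would pass 70% of its speed; a pose out of reach is approached as far as the arm can. A call with a gripper value outside its range is refused whole. "gripper" is the finger opening in cm, from 0 to 8.54, set as the call begins (left out, the last holds). The fingers move at their own pace and stop on an object; "grip_force" is the grip in N (left out, the last holds). Time passes only in rows, so rows that repeat a pose let the fingers close. It gives the time, the measured TCP pose, the force and the opening at its end, in the units of the state.
- robot.state(): the state, without advancing time (a new reading comes with each control period).
- get_image(name): name is "scene" or "top"; returns a dict with "image" (480x640x3 uint8, blue, green, red), "K" (3x3 intrinsics, pixels), "k1" (the pictures are not rectified: a ray, as slopes to the right and down, at radius r is drawn at 1 + k1 r^2 times it, then the intrinsics apply), "R" (3x3) and "t" (3): a world point X has camera coordinates R X + t. Camera axes: x right, y down, z forward; pixel columns grow to the right and rows downward; lengths in mm; the calibration is good to about 2 mm. A picture is of the moment at which its call begins. There is no depth.
- workorder.close_job(): hands the job in, once; it reports no verdict.
The state is a dict: "t": time; "q": joint angles; "qvel": joint speeds; "effort": joint torques, N m; "eef_pos": TCP position; "tool_rot": TCP orientation; "contact_force": force on the tool from outside, world axes, zero at the start; "moment": the same for the moment, N m; "width": finger opening in mm.
Only numpy, scipy, OpenCV 4.12 (cv2) and the standard library are available. Lean on these libraries where they do the work, as an engineer would, in place of code of your own. Each camera call takes 0.05 s, during which the arm holds its last target.

## Working session

There is one attempt and no reset: what is moved stays moved. The work goes in short steps, Python scripts to look and compute and a tool call to move; the robot and the scene stay as the last step left them, time stands still between calls to the robot, and variables do not carry over. Pictures are saved under pics/ and viewed, and the job is handed in when it is done.

Besides the shell and the picture viewer there is one more tool, called after "Call:" as name(argument=value, ...) on one line, values as JSON. carry_out: Moves the arm, as the interface text tells. Its arguments: {"type":"object","properties":{"moves":{"type":"array"},"gripper":{"type":"number"},"grip_force":{"type":"number"}},"required":["moves"]}

```bash
ls && mkdir -p pics
python3 - <<'E'
from cell import robot, get_image, workorder
import cv2,numpy as np
s=robot.state(); print({k:(np.round(v,3).tolist()) for k,v in s.items()})
print(robot.grasp_offset)
for n in("scene","top"):
    d=get_image(n); cv2.imwrite(f"pics/{n}0.png",d["image"]); print(n,d["K"],d["k1"],np.round(d["R"],4),d["t"])
    np.savez(f"{n}0.npz",**{k:d[k] for k in("image","K","k1","R","t")})
E
```

```text
pics
{'t': 0.0, 'q': [-1.323, 0.537, -0.004, 1.539, 0.003, 1.067, -0.071], 'qvel': [0.0, 0.002, -0.001, -0.0, -0.001, -0.0, 0.0], 'effort': [-0.001, -58.339, 1.049, -25.91, 0.012, 0.009, 0.0], 'eef_pos': [200.48, 617.667, 230.44], 'tool_rot': [-1.558, 0.246, -0.246], 'contact_force': [0.645, -0.385, -0.222], 'moment': [0.017, 0.054, -0.013], 'width': 85.066}
18.700000000000003
scene [[547.48533377   0.         316.52913746]
 [  0.         547.48533377 238.86426631]
 [  0.           0.           1.        ]] -0.15918118167207543 [[ 0.2993  0.9542  0.0024]
 [ 0.7735 -0.2411 -0.5861]
 [-0.5587  0.1773 -0.8102]] [-188.5454578  -466.71046028 1573.6902799 ]
top [[607.14134671   0.         322.85752806]
 [  0.         607.14134671 230.39484723]
 [  0.           0.           1.        ]] -0.21288112643343324 [[-0.023  -0.9997 -0.0054]
 [-0.9901  0.0235 -0.1382]
 [ 0.1383  0.0022 -0.9904]] [  24.07116049  631.99678318 1410.18137088]
```

View pics/scene0.png

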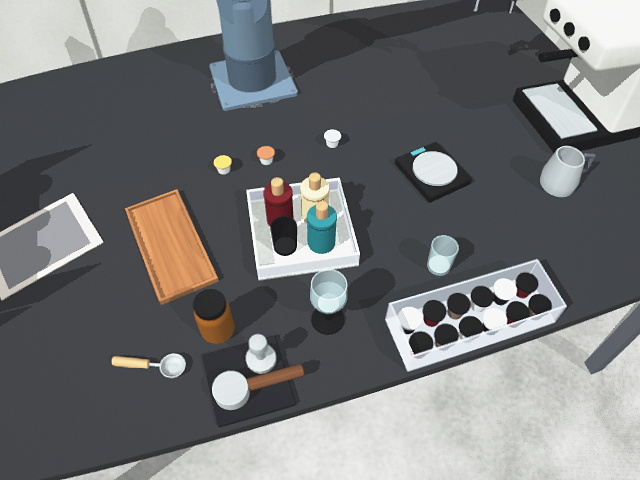

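View pics/top0.png

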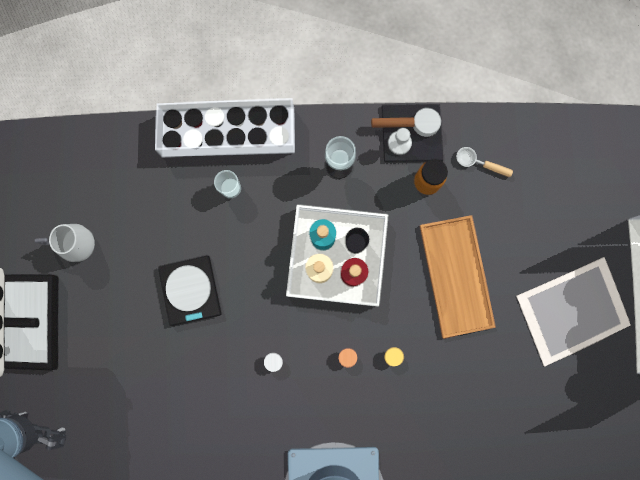

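```bash
cat > h.py <<'E'
import numpy as np, cv2
def load(n): return dict(np.load(n))
def dist(d): return np.array([float(d["k1"]),0,0,0,0])
def proj(d,X):
    X=np.atleast_2d(np.asarray(X,float)); 
    p,_=cv2.projectPoints(X,cv2.Rodrigues(d["R"])[0],d["t"].astype(float),d["K"],dist(d)); return p[:,0]
def unproj(d,px,z):
    p=cv2.undistortPoints(np.asarray(px,float).reshape(-1,1,2),d["K"],dist(d))[:,0]
    r=np.c_[p,np.ones(len(p))]@d["R"]; C=-d["R"].T@d["t"]
    s=(z-C[2])/r[:,2]; return C+s[:,None]*r
def crop(d,x0,y0,x1,y1,f,fn):
    cv2.imwrite(fn,cv2.resize(d["image"][y0:y1,x0:x1],None,fx=f,fy=f,interpolation=cv2.INTER_CUBIC))
E
python3 - <<'E'
from h import *
t=load("top0.npz"); s=load("scene0.npz")
crop(t,280,200,396,312,5,"pics/c1.png"); crop(t,150,250,230,330,7,"pics/c2.png"); crop(t,410,205,510,345,4,"pics/c3.png")
crop(s,240,165,370,285,5,"pics/c4.png")
E
```

```text
(no output)
```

View pics/c1.png

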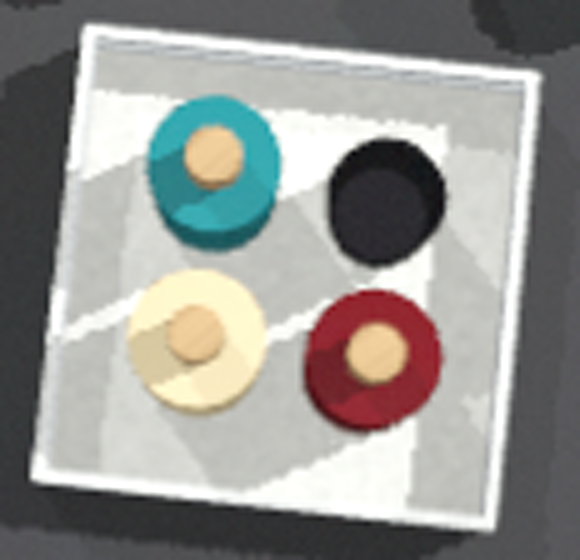

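View pics/c2.png

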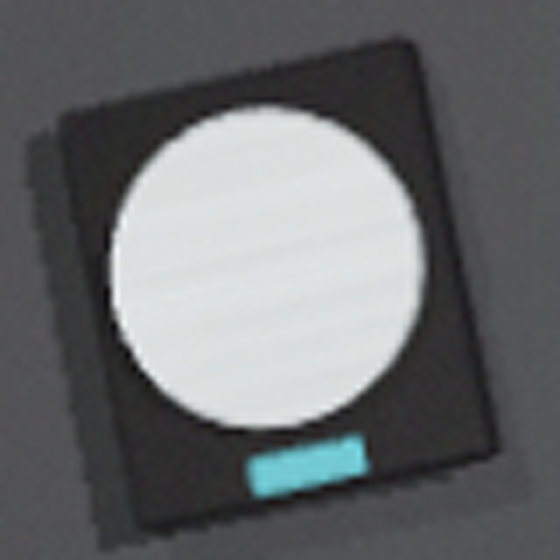

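View pics/c3.png

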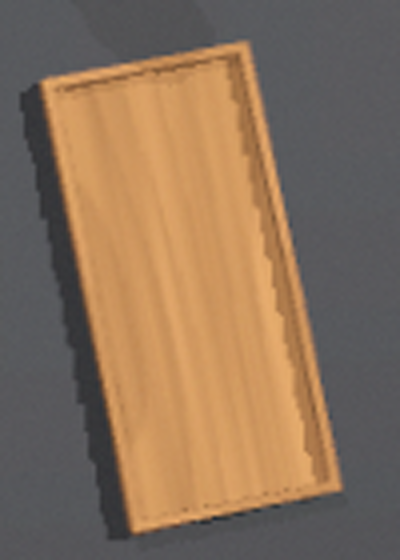

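View pics/c4.png

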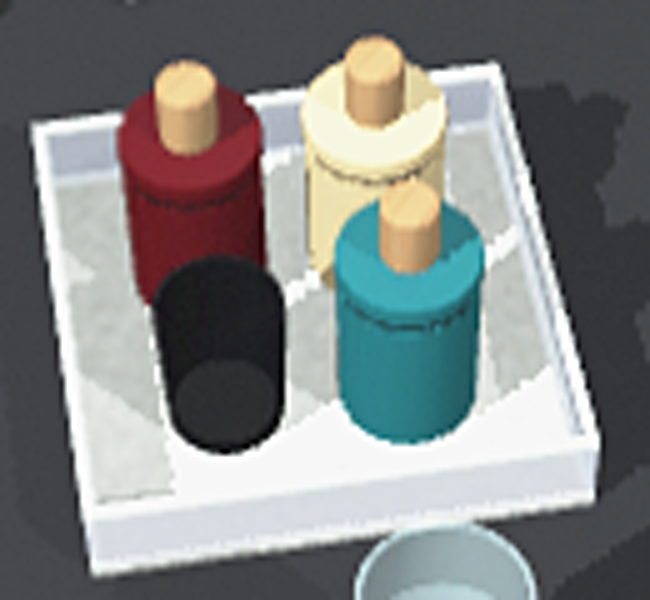

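Run:
```python
from h import *
t=load("top0.npz"); s=load("scene0.npz")
def o(p,f,x0,y0): return (np.array(p,float)+.5)/f-.5+[x0,y0]
T=lambda p:o(p,5,280,200); S=lambda p:o(p,5,240,165)
for n,a,b in(("teal",(214,156),(410,206)),("cream",(195,333),(375,62)),("maroon",(377,352),(187,84))):
    print(n,unproj(t,[T(a)],138)[0][:2].round(1),unproj(s,[S(b)],138)[0][:2].round(1))
print("tumb",unproj(t,[T((387,198))],81)[0][:2].round(1),unproj(s,[S((220,308))],81)[0][:2].round(1))
c=unproj(t,T([(84,25),(541,73),(496,530),(32,482)]),45);print("caddy",c.mean(0).round(1),np.linalg.norm(np.diff(c,axis=0),axis=1).round(1),c.round(1)[:,:2].tolist())
c=unproj(t,o([(40,80),(250,41),(343,491),(132,535)],4,410,205),14);print("tray",c.mean(0).round(1),np.linalg.norm(np.diff(c,axis=0),axis=1).round(1),c.round(1)[:,:2].tolist())
from math import *
for nm,d,box in(("t",t,(150,250,230,330)),("s",s,(400,140,470,195))):
    x0,y0,x1,y1=box
    g=cv2.cvtColor(d["image"],cv2.COLOR_BGR2HSV); m=((g[...,2]>140)&(g[...,1]<60)).astype(np.uint8)
    m2=np.zeros_like(m); m2[y0:y1,x0:x1]=m[y0:y1,x0:x1]
    n,l,st,ce=cv2.connectedComponentsWithStats(m2); i=1+st[1:,4].argmax()
    ys,xs=np.where(l==i); w=unproj(d,np.c_[xs,ys],30)[:,:2]; print("plate",nm,w.mean(0).round(1),sqrt(len(w)),np.ptp(w,axis=0))
```

```text
teal [618.4  10.1] [624.6  12.2]
cream [539.2  20.4] [544.8  22.1]
maroon [528.8 -60.2] [533.  -57.5]
tumb [604.6 -69.8] [609.4 -66.6]
caddy [572.9 -23.7  45. ] [221.3 220.1 220.6] [[696.5, 71.6], [667.9, -147.9], [449.7, -118.8], [477.6, 100.1]]
tray [ 516.3 -318.    14. ] [135.  283.  134.2] [[645.2, -228.9], [666.7, -362.1], [387.3, -406.7], [366.0, -274.3]]
plate t [501.8 340.2] 39.96248240537617 [109.1630339 109.0319886]
plate s [508.  340.5] 34.713109915419565 [113.21787735 112.60491578]
```

```bash
cat >> h.py <<'E'
from scipy.spatial.transform import Rotation as Ro
def plan(tx,ty,tz,st=None):
    """shift in tool axes (cm) from the current pose to world target"""
    if st is None:
        from cell import robot; st=robot.state()
    R=Ro.from_rotvec(st["tool_rot"]).as_matrix()
    return R.T@(np.array([tx,ty,tz])-st["eef_pos"])/10
def yawz(st):
    R=Ro.from_rotvec(st["tool_rot"]).as_matrix(); return np.degrees(np.arctan2(R[1,2],R[0,2]))
E
python3 - <<'E'
from h import *
from cell import robot
st=robot.state()
print(Ro.from_rotvec(st["tool_rot"]).as_matrix().round(3),yawz(st))
for n in("top","scene"):
    d=load(n+"0.npz"); print(n,(-d["R"].T@d["t"]).round(0))
t=load("top0.npz")
print("goblet,clear,bottle(z=80..140)",unproj(t,[(340,150)],140)[0].round(0),unproj(t,[(227,182)],75)[0].round(0),unproj(t,[(433,172)],100)[0].round(0))
E
```

```text
[[ 0.951 -0.     0.309]
 [-0.309 -0.001  0.951]
 [ 0.    -1.    -0.002]] 72.02707198263852
top [ 431.    6. 1484.]
scene [1297. -212. 1002.]
goblet,clear,bottle(z=80..140) [804. -34. 140.] [750. 235.  75.] [ 757. -253.  100.]
```

Run:
```python
from h import *
print(plan(531,-59,200).round(2))
```

```text
[ 52.32   3.14 -54.17]
```

Call:
carry_out(moves=[[[2, 0, -2, 3], [5, 0, -5.5, 8], [9, 0, -9.5, 14], [13, 0.5, -13.5, 20], [17, 0.5, -17.5, 26], [21, 1, -21.5, 31], [25, 1, -25.5, 34], [28, 1, -29, 34]]], gripper=5, grip_force=40)

```text
t: 1.1
eef_pos: [378.2, 253.7, 221.2]
tool_rot: [-1.452, 0.709, -0.71]
contact_force: [0.7, 0.6, -0.4]
width: 50.1
```

Run:
```python
from h import *
from cell import robot
st=robot.state();print(st["t"],st["eef_pos"].round(1) if hasattr(st["eef_pos"],"round") else st["eef_pos"],yawz(st),st["width"],np.round(st["q"],2))
print(plan(531,-59,200).round(2))
```

```text
1.1 [378.2 253.7 221.2] 37.91044979198119 50.14944779894074 [-0.9   0.22  0.25  2.05 -0.07  0.88  0.04]
[34.06  2.13 -7.15]
```

Call:
carry_out(moves=[[[4, 0, -1, 0], [9, 0.5, -2, 0], [14, 1, -3, 0], [20, 1.5, -4, 0], [25, 2, -5.5, 0], [30, 2, -6.5, 0], [33.5, 2.1, -7.1, 0], [34.06, 2.1, -7.15, 0]]])

```text
t: 2.1
eef_pos: [531.3, -59.2, 200.1]
tool_rot: [-1.453, 0.711, -0.712]
contact_force: [-0.6, 0.6, -0.9]
width: 50.2
```

```bash
cat > look.py <<'E'
import sys
from h import *
from cell import robot,get_image
st=robot.state();print(st["t"],np.round(st["eef_pos"],1),round(yawz(st),1),round(st["width"],1),np.round(st["contact_force"],1))
n=sys.argv[1]
for c in ("top","scene"):
    d=get_image(c); np.savez(f"{c}{n}.npz",**{k:d[k] for k in("image","K","k1","R","t")})
    cv2.imwrite(f"pics/{c}{n}.png",d["image"])
    p=proj(d,[st["eef_pos"]])[0]; print(c,"tcp px",p.round(1))
    x,y=p.astype(int); x0=max(0,min(x-60,520));y0=max(0,min(y-60,360))
    crop(d,x0,y0,x0+120,y0+120,5,f"pics/{c}{n}c.png"); print("crop",x0,y0)
E
python3 look.py 1
```

```text
2.1 [531.3 -59.2 200.1] 37.8 50.2 [-0.6  0.6 -0.9]
top tcp px [355.9 266.7]
crop 295 206
scene tcp px [274.3 160.5]
crop 214 100
```

View pics/top1c.png

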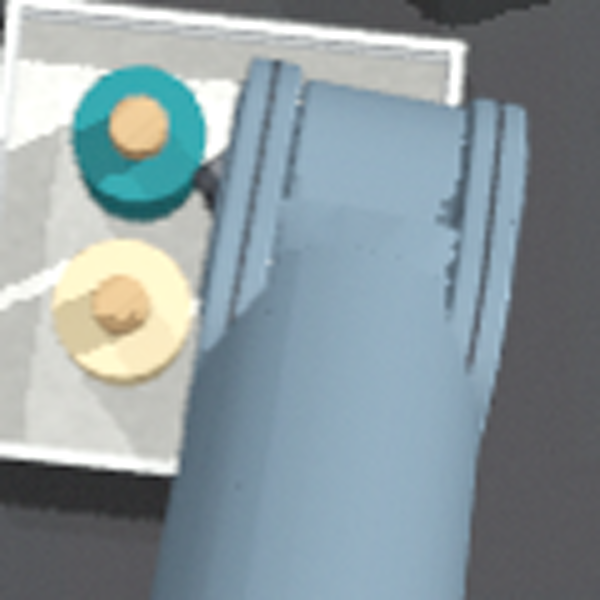

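View pics/scene1c.png

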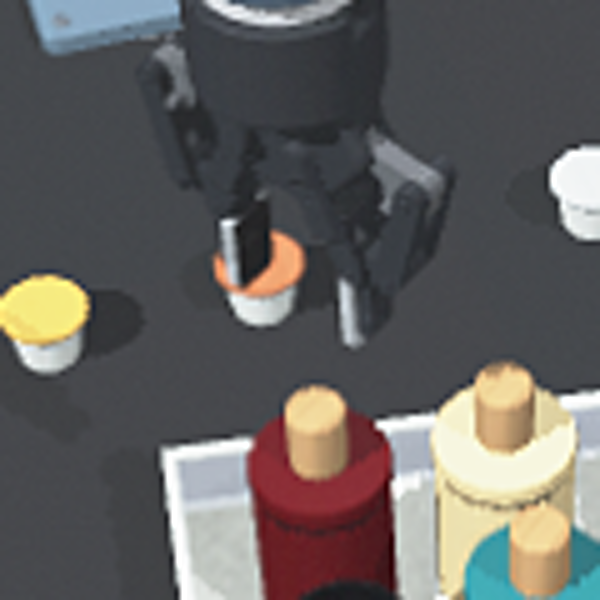

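Call:
carry_out(moves=[[[0, 2, 0, 0], [0, 4, 0, 0], [0, 5, 0, 0], [0, 5.5, 0, 0], [0, 5.5, 0, 0]]])

```text
t: 2.82
eef_pos: [531.0, -56.0, 145.4]
tool_rot: [-1.452, 0.708, -0.708]
contact_force: [1.1, -0.6, 0.1]
width: 49.9
```

```bash
python3 look.py 2
```

```text
2.825 [531.  -56.  145.4] 38.1 49.9 [ 1.1 -0.6  0.1]
top tcp px [353.2 268.8]
crop 293 208
scene tcp px [277.2 178.2]
crop 217 118
```

View pics/scene2c.png

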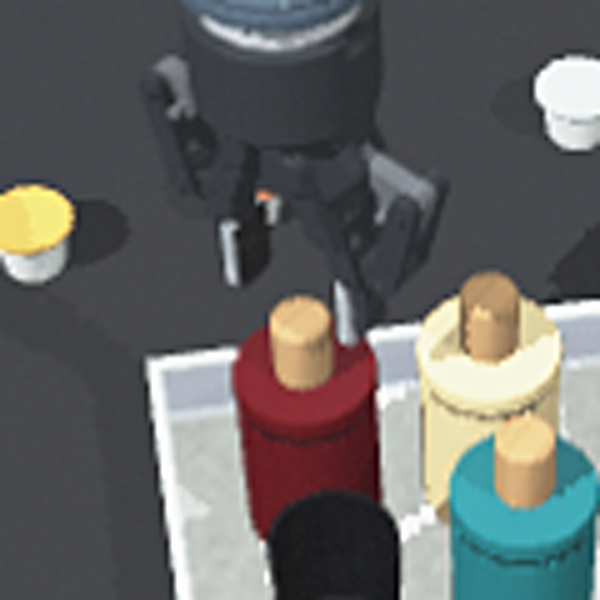

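Run:
```python
from h import *
from cell import robot
for i in range(4):
    st=robot.state();print(st["t"],np.round(st["eef_pos"],2),yawz(st))
```

```text
2.925 [531.34 -56.26 145.85] 38.03298437033851
2.925 [531.34 -56.26 145.85] 38.03298437033851
2.925 [531.34 -56.26 145.85] 38.03298437033851
2.925 [531.34 -56.26 145.85] 38.03298437033851
```

Call:
carry_out(moves=[[[0, 1, 0, 0], [0, 2, 0, 0], [0, 2.8, 0, 0], [0, 3.4, 0, 0], [0, 3.4, 0, 0]]])

```text
t: 3.55
eef_pos: [530.6, -56.4, 110.7]
tool_rot: [-1.453, 0.709, -0.707]
contact_force: [-1.3, -0.7, 0.8]
width: 50.0
```

```bash
python3 look.py 3
```

```text
3.55 [530.6 -56.4 110.7] 38.0 50.0 [-1.3 -0.7  0.8]
top tcp px [352.7 270.1]
crop 292 210
scene tcp px [277.9 188.9]
crop 217 128
```

View pics/scene3c.png

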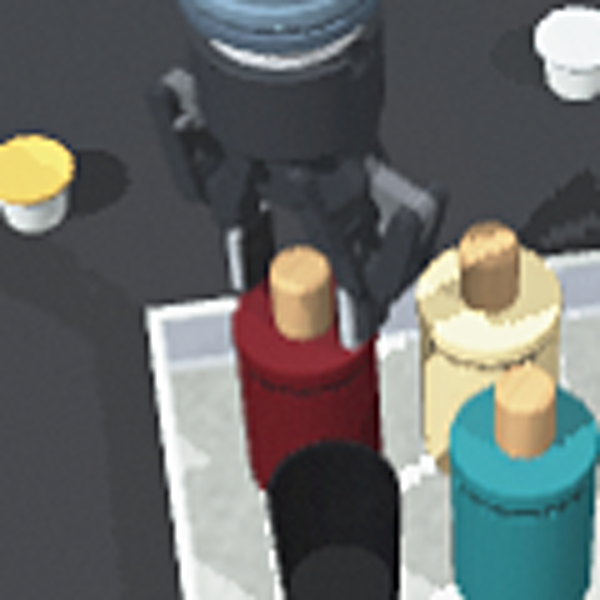

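Call:
carry_out(moves=[[[0.25, 0, 0, 0], [0.25, 0, 0, 0]]])

```text
t: 3.9
eef_pos: [532.8, -58.6, 111.6]
tool_rot: [-1.452, 0.708, -0.709]
contact_force: [0.4, -0.1, -0.5]
width: 50.1
```

Call:
carry_out(moves=[[[0, 0, 0, 0], [0, 0, 0, 0], [0, 0, 0, 0], [0, 0, 0, 0], [0, 0, 0, 0]]], gripper=1.5, grip_force=50)

```text
t: 4.53
eef_pos: [532.4, -58.6, 111.5]
tool_rot: [-1.452, 0.708, -0.708]
contact_force: [-2.0, -1.0, 5.4]
width: 24.4
```

```bash
python3 look.py 4
```

```text
4.525 [532.4 -58.6 111.5] 38.0 24.4 [-2.  -1.   5.4]
top tcp px [353.7 269.3]
crop 293 209
scene tcp px [277.1 189.6]
crop 217 129
```

View pics/scene4c.png

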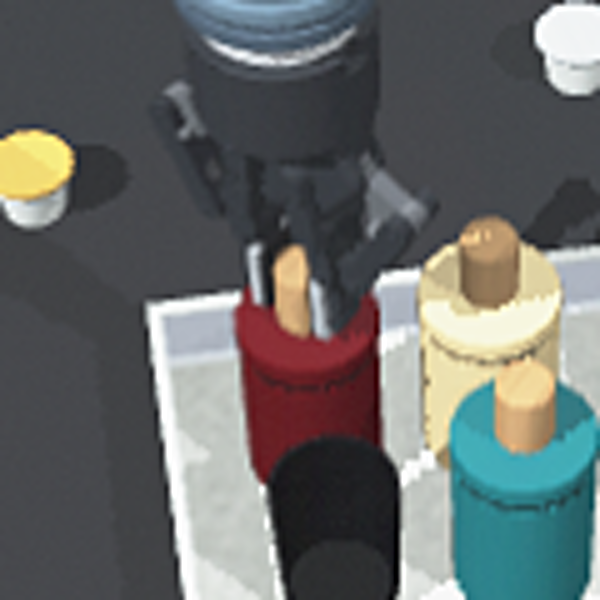

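Call:
carry_out(moves=[[[0, -0.5, 0, 0], [0, -1.5, 0, 0], [0, -3, 0, 0], [0, -5, 0, 0], [0, -7, 0, 0], [0, -9, 0, 0], [0, -10, 0, 0], [0, -10, 0, 0]]])

```text
t: 5.62
eef_pos: [532.9, -58.3, 212.1]
tool_rot: [-1.451, 0.707, -0.709]
contact_force: [-0.4, 0.9, -2.8]
width: 24.2
```

```bash
python3 look.py 5; python3 -c "
from h import *
print(plan(435,-330,212).round(2))"
```

```text
5.625 [532.9 -58.3 212.1] 38.0 24.2 [-0.4  0.9 -2.8]
top tcp px [355.7 265.5]
crop 295 205
scene tcp px [274.6 156.8]
crop 214 96
[ 15.43  -0.11 -24.39]
```

View pics/scene5.png

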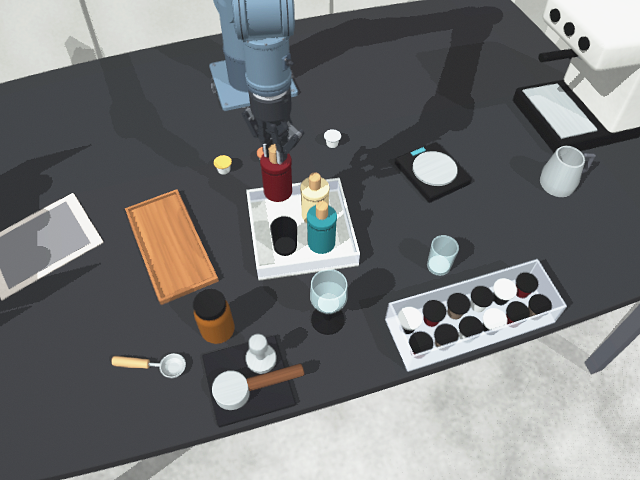

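Lifted upright (scene px ~(277,180)), the maroon canister is clear of the caddy. Next, over to the near end of the tray.

Call:
carry_out(moves=[[[0.6, 0, -1, 0], [2, 0, -3.2, 0], [4.2, 0, -6.6, 0], [6.7, 0, -10.6, 0], [9.2, 0, -14.6, 0], [11.7, 0, -18.5, 0], [13.8, 0, -21.8, 0], [15.0, 0, -23.7, 0]]])

```text
t: 6.72
eef_pos: [435.8, -325.4, 210.9]
tool_rot: [-1.453, 0.712, -0.71]
contact_force: [1.4, 0.5, -1.9]
width: 24.2
```

```bash
python3 -c "
from h import *
print(plan(435,-330,112).round(2))"
```

```text
[ 0.32  9.89 -0.32]
```

Call:
carry_out(moves=[[[0.2, 1, -0.2, 0], [0.3, 2.5, -0.3, 0], [0.3, 4.5, -0.3, 0], [0.3, 6.5, -0.3, 0], [0.3, 8, -0.3, 0], [0.3, 9, -0.3, 0], [0.3, 9.3, -0.3, 0], [0.3, 9.3, -0.3, 0]]])

```text
t: 7.72
eef_pos: [437.9, -326.8, 118.5]
tool_rot: [-1.452, 0.708, -0.708]
contact_force: [0.2, -0.4, -2.2]
width: 24.5
```

```bash
python3 look.py 6
```

```text
7.725 [ 437.9 -326.8  118.5] 38.0 24.5 [ 0.2 -0.4 -2.2]
top tcp px [472.9 307.3]
crop 412 247
scene tcp px [147.6 184.5]
crop 87 124
```

View pics/scene6c.png

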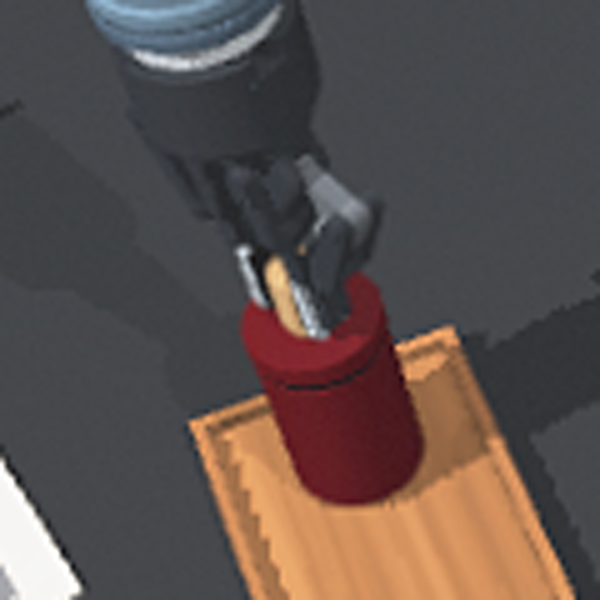

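View pics/top6.png

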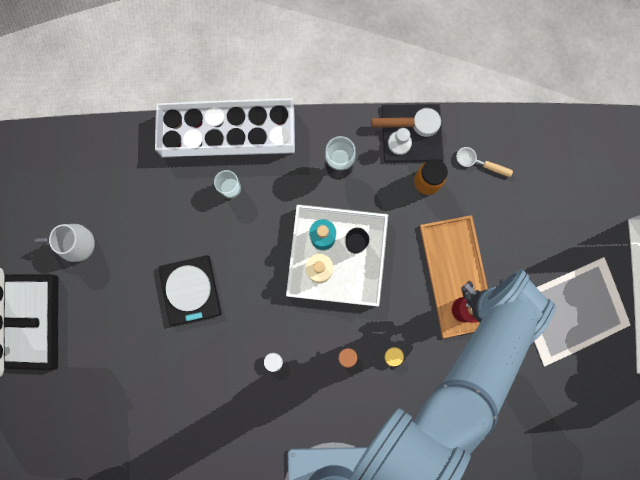

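Call:
carry_out(moves=[[[0, 0.2, 0, 0], [0, 0.4, 0, 0], [0, 0.55, 0, 0], [0, 0.65, 0, 0], [0, 0.65, 0, 0], [0, 0.65, 0, 0]]])

```text
t: 8.57
eef_pos: [437.7, -326.7, 111.8]
tool_rot: [-1.452, 0.708, -0.708]
contact_force: [-0.7, 0.6, -3.1]
width: 24.4
```

Call:
carry_out(moves=[[[0, 0.1, 0, 0], [0, 0.1, 0, 0], [0, 0.1, 0, 0]]])

```text
t: 8.95
eef_pos: [437.9, -327.2, 111.5]
tool_rot: [-1.452, 0.707, -0.709]
contact_force: [-1.7, 0.5, 6.4]
width: 24.5
```

Contact (force rose to +6 N). Release and rise.

Call:
carry_out(moves=[[[0, 0, 0, 0], [0, 0, 0, 0], [0, 0, 0, 0], [0, 0, 0, 0]]], gripper=5)

```text
t: 9.45
eef_pos: [437.7, -326.6, 110.7]
tool_rot: [-1.452, 0.708, -0.708]
contact_force: [-0.4, 0.6, 0.3]
width: 50.0
```

Call:
carry_out(moves=[[[0, -1, 0, 0], [0, -3, 0, 0], [0, -5.5, 0, 0], [0, -8, 0, 0], [0, -9, 0, 0], [0, -9, 0, 0]]])

```text
t: 10.2
eef_pos: [438.0, -326.8, 201.3]
tool_rot: [-1.452, 0.707, -0.709]
contact_force: [-0.9, -1.1, -0.0]
width: 49.9
```

```bash
python3 look.py 7; python3 -c "
from h import *
print(plan(541.5,22,200).round(2))"
```

```text
10.2 [ 438.  -326.8  201.3] 38.0 49.9 [-0.9 -1.1 -0. ]
top tcp px [482.1 306.8]
crop 422 246
scene tcp px [138.2 158. ]
crop 78 98
[-2.101e+01  2.000e-02  2.967e+01]
```

View pics/scene7.png

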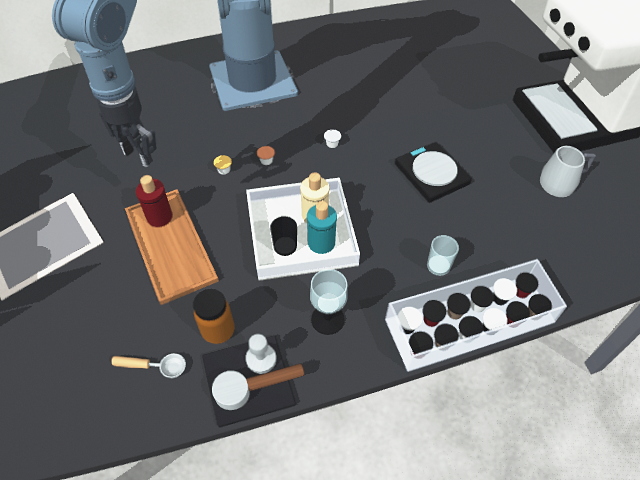

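Call:
carry_out(moves=[[[-2, 0, 3, 0], [-5, 0, 7, 0], [-8.5, 0, 12, 0], [-12, 0, 17, 0], [-15.5, 0, 22, 0], [-18.5, 0, 26, 0], [-20.5, 0, 29, 0], [-21, 0, 29.7, 0]]])

```text
t: 11.3
eef_pos: [542.1, 24.5, 199.7]
tool_rot: [-1.454, 0.706, -0.703]
contact_force: [0.3, -0.5, 0.1]
width: 49.9
```

Call:
carry_out(moves=[[[0, 1.5, 0, 0], [0, 3, 0, 0], [0, 4.5, 0, 0], [0, 5.5, 0, 0], [0, 5.5, 0, 0]]])

```text
t: 11.92
eef_pos: [541.6, 21.2, 144.9]
tool_rot: [-1.453, 0.71, -0.707]
contact_force: [-0.1, -0.1, -0.0]
width: 49.9
```

```bash
python3 look.py 8; python3 -c "
from h import *
print(plan(541.7,22,111).round(2))"
```

```text
11.925 [541.6  21.2 144.9] 38.0 49.9 [-0.1 -0.1 -0. ]
top tcp px [318.2 264.9]
crop 258 204
scene tcp px [313.8 173.8]
crop 253 113
[-0.09  3.5  -0.04]
```

View pics/scene8c.png

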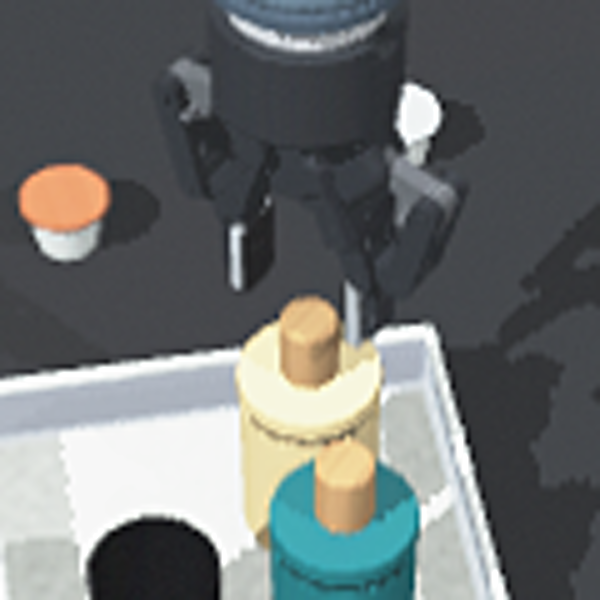

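Call:
carry_out(moves=[[[0, 1, 0, 0], [0, 2, 0, 0], [0, 2.8, 0, 0], [0, 3.4, 0, 0], [0, 3.4, 0, 0]]])

```text
t: 12.65
eef_pos: [541.9, 21.6, 111.2]
tool_rot: [-1.453, 0.709, -0.707]
contact_force: [0.0, 0.2, 0.5]
width: 49.6
```

Call:
carry_out(moves=[[[0, 0, 0, 0], [0, 0, 0, 0], [0, 0, 0, 0], [0, 0, 0, 0], [0, 0, 0, 0]]], gripper=1.5)

```text
t: 13.28
eef_pos: [542.4, 21.5, 112.2]
tool_rot: [-1.452, 0.708, -0.708]
contact_force: [-1.9, -1.2, 6.0]
width: 24.3
```

```bash
python3 look.py 9
```

```text
13.275 [542.4  21.5 112.2] 38.0 24.3 [-1.9 -1.2  6. ]
top tcp px [318.2 265.7]
crop 258 205
scene tcp px [314.  184.3]
crop 254 124
```

View pics/scene9c.png

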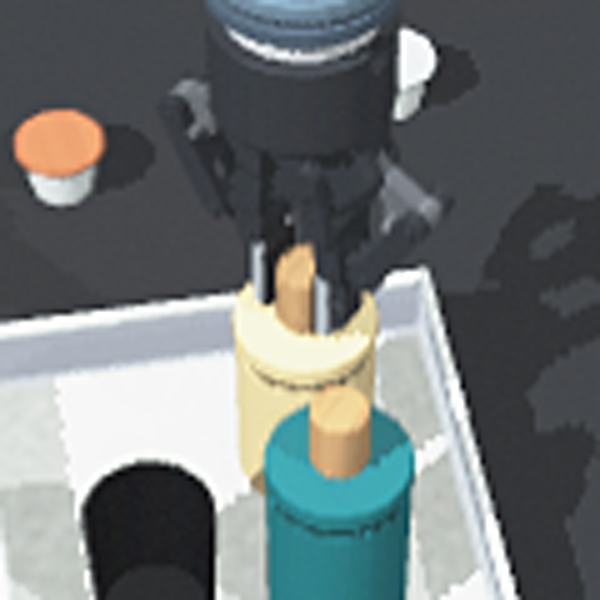

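Call:
carry_out(moves=[[[0, -0.5, 0, 0], [0, -1.5, 0, 0], [0, -3, 0, 0], [0, -5, 0, 0], [0, -7, 0, 0], [0, -9, 0, 0], [0, -10, 0, 0], [0, -10, 0, 0]]])

```text
t: 14.38
eef_pos: [542.7, 21.8, 212.6]
tool_rot: [-1.451, 0.707, -0.709]
contact_force: [-0.7, -0.3, -4.6]
width: 24.5
```

```bash
python3 -c "
from h import *
print(plan(520,-316,212).round(2))"
```

```text
[ 25.21   0.04 -22.6 ]
```

Call:
carry_out(moves=[[[1, 0, -0.9, 0], [3.5, 0, -3.2, 0], [7, 0, -6.3, 0], [10.7, 0, -9.6, 0], [14.4, 0, -12.9, 0], [18, 0, -16.1, 0], [21.3, 0, -19.1, 0], [23.8, 0, -21.3, 0]]])

```text
t: 15.38
eef_pos: [519.0, -300.3, 210.9]
tool_rot: [-1.453, 0.712, -0.709]
contact_force: [0.3, 0.5, -4.9]
width: 24.5
```

```bash
python3 -c "
from h import *
print(plan(520,-316,119).round(2))"
```

```text
[ 1.3   9.19 -0.87]
```

Call:
carry_out(moves=[[[0.8, 1, -0.7, 0], [1.3, 2.5, -1.1, 0], [1.3, 4.5, -1.1, 0], [1.3, 6.5, -1.1, 0], [1.3, 8, -1.1, 0], [1.3, 9, -1.1, 0], [1.3, 9.3, -1.1, 0], [1.3, 9.3, -1.1, 0]]])

```text
t: 16.38
eef_pos: [520.7, -314.2, 119.1]
tool_rot: [-1.452, 0.708, -0.708]
contact_force: [-0.6, 0.6, -3.7]
width: 24.4
```

```bash
python3 look.py 10
```

```text
16.375 [ 520.7 -314.2  119.1] 38.0 24.4 [-0.6  0.6 -3.7]
top tcp px [465.9 271.1]
crop 405 211
scene tcp px [157.9 211.2]
crop 97 151
```

View pics/scene10c.png

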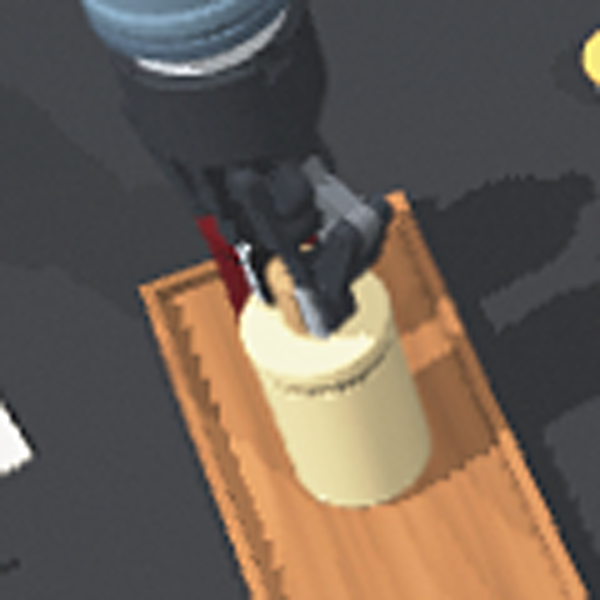

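Call:
carry_out(moves=[[[0, 0.2, 0, 0], [0, 0.4, 0, 0], [0, 0.55, 0, 0], [0, 0.7, 0, 0], [0, 0.75, 0, 0], [0, 0.75, 0, 0]]])

```text
t: 17.23
eef_pos: [520.6, -314.5, 112.3]
tool_rot: [-1.452, 0.707, -0.709]
contact_force: [-1.4, 1.1, 4.7]
width: 24.2
```

Call:
carry_out(moves=[[[0, 0, 0, 0], [0, 0, 0, 0], [0, 0, 0, 0], [0, 0, 0, 0]]], gripper=5)

```text
t: 17.73
eef_pos: [520.5, -314.0, 111.3]
tool_rot: [-1.452, 0.708, -0.708]
contact_force: [0.3, 0.3, 0.4]
width: 50.0
```

Call:
carry_out(moves=[[[0, -1, 0, 0], [0, -3, 0, 0], [0, -5.5, 0, 0], [0, -8, 0, 0], [0, -9, 0, 0], [0, -9, 0, 0]]])

```text
t: 18.48
eef_pos: [520.8, -314.2, 202.3]
tool_rot: [-1.452, 0.707, -0.709]
contact_force: [-0.5, 0.3, -0.8]
width: 50.0
```

```bash
python3 look.py 11; python3 -c "
from h import *
print(plan(621.5,11.5,200).round(2))"
```

```text
18.475 [ 520.8 -314.2  202.3] 38.0 50.0 [-0.5  0.3 -0.8]
top tcp px [474.7 268.2]
crop 414 208
scene tcp px [148.5 184.9]
crop 88 124
[-19.36   0.08  28.02]
```

View pics/scene11.png

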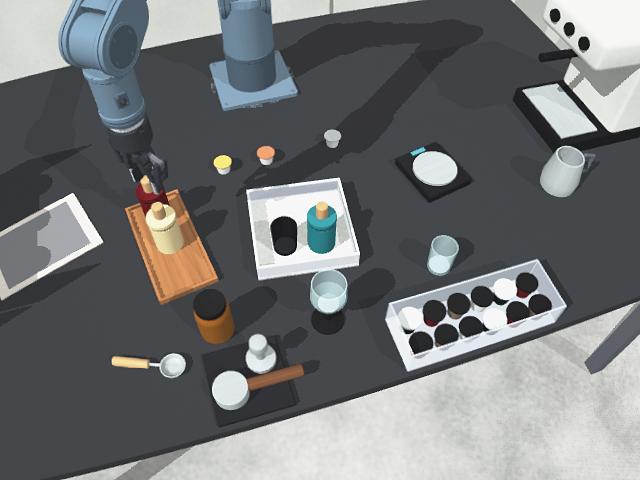

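Cream stands on the tray at (165,228). Now teal.

Call:
carry_out(moves=[[[-1.8, 0, 2.6, 0], [-4.7, 0, 6.8, 0], [-8, 0, 11.6, 0], [-11.3, 0, 16.4, 0], [-14.4, 0, 20.9, 0], [-17, 0, 24.6, 0], [-18.9, 0, 27.4, 0], [-19.4, 0, 28, 0]]])

```text
t: 19.58
eef_pos: [621.3, 14.5, 199.9]
tool_rot: [-1.454, 0.706, -0.703]
contact_force: [-0.1, 0.4, -0.4]
width: 49.6
```

Call:
carry_out(moves=[[[0, 1.5, 0, 0], [0, 3, 0, 0], [0, 4.5, 0, 0], [0, 5.5, 0, 0], [0, 5.5, 0, 0]]])

```text
t: 20.2
eef_pos: [620.8, 10.9, 145.3]
tool_rot: [-1.453, 0.71, -0.707]
contact_force: [0.2, -0.3, 0.7]
width: 50.1
```

```bash
python3 look.py 12; python3 -c "
from h import *
print(plan(621.5,11.5,111).round(2))"
```

```text
20.2 [620.8  10.9 145.3] 38.0 50.1 [ 0.2 -0.3  0.7]
top tcp px [322.  229.3]
crop 261 169
scene tcp px [320.5 202.3]
crop 260 142
[-0.05  3.55  0.  ]
```

View pics/scene12c.png

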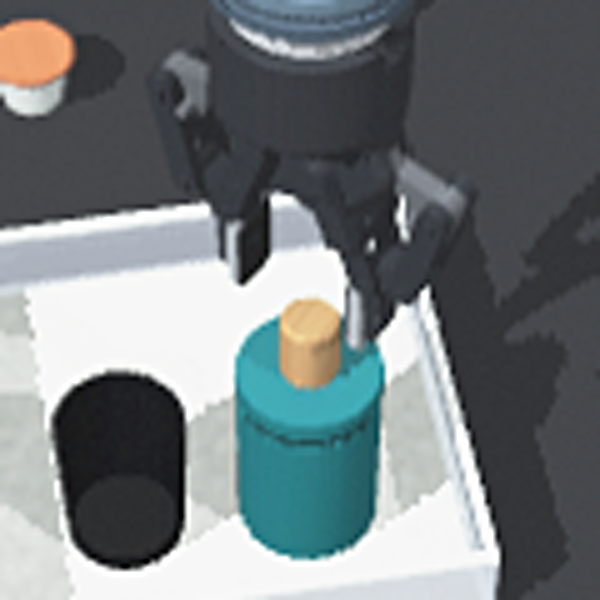

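Call:
carry_out(moves=[[[0, 1, 0, 0], [0, 2, 0, 0], [0, 2.8, 0, 0], [0, 3.4, 0, 0], [0, 3.4, 0, 0]]])

```text
t: 20.92
eef_pos: [621.1, 11.2, 111.7]
tool_rot: [-1.453, 0.709, -0.707]
contact_force: [0.4, -0.9, 0.8]
width: 50.1
```

Call:
carry_out(moves=[[[0, 0, 0, 0], [0, 0, 0, 0], [0, 0, 0, 0], [0, 0, 0, 0], [0, 0, 0, 0]]], gripper=1.5)

```text
t: 21.55
eef_pos: [622.1, 11.2, 112.8]
tool_rot: [-1.452, 0.707, -0.709]
contact_force: [1.0, -1.3, 5.3]
width: 24.3
```

Call:
carry_out(moves=[[[0, -0.5, 0, 0], [0, -1.5, 0, 0], [0, -3, 0, 0], [0, -5, 0, 0], [0, -7, 0, 0], [0, -9, 0, 0], [0, -10.5, 0, 0], [0, -10.5, 0, 0]]])

```text
t: 22.55
eef_pos: [622.4, 11.2, 219.0]
tool_rot: [-1.451, 0.706, -0.71]
contact_force: [0.2, -0.6, -3.7]
width: 24.3
```

```bash
python3 look.py 13;python3 -c "
from h import *
print(plan(604,-302,217).round(2))"
```

```text
22.55 [622.4  11.2 219. ] 38.0 24.3 [ 0.2 -0.6 -3.7]
top tcp px [321.6 223.6]
crop 261 163
scene tcp px [321.2 178.4]
crop 261 118
[ 23.63  -0.   -20.65]
```

View pics/scene13.png

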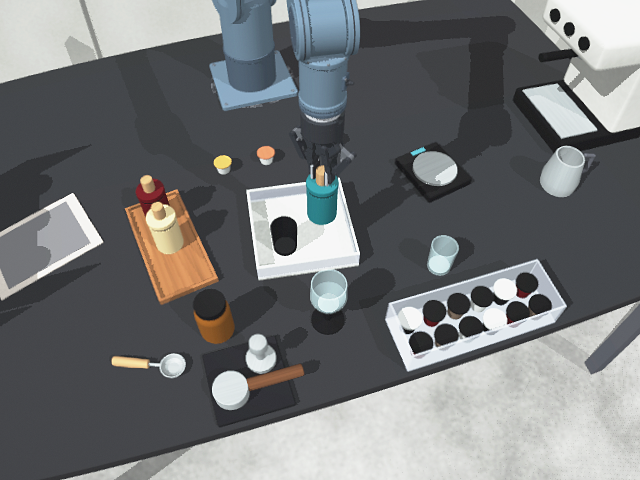

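Call:
carry_out(moves=[[[1, 0, -0.9, 0], [3.4, 0, -3, 0], [6.7, 0, -5.9, 0], [10.2, 0, -8.9, 0], [13.7, 0, -12, 0], [17, 0, -14.9, 0], [20.1, 0, -17.6, 0], [22.4, 0, -19.6, 0]]])

```text
t: 23.65
eef_pos: [603.3, -289.6, 216.5]
tool_rot: [-1.453, 0.711, -0.709]
contact_force: [0.2, 0.1, -4.3]
width: 24.4
```

```bash
python3 -c "
from h import *
print(plan(604,-302,119.5).round(2))"
```

```text
[ 1.03  9.7  -0.68]
```

Call:
carry_out(moves=[[[0.7, 1, -0.5, 0], [1.1, 2.5, -0.8, 0], [1.1, 4.5, -0.9, 0], [1.1, 6.5, -0.9, 0], [1.1, 8.3, -0.9, 0], [1.1, 9.4, -0.9, 0], [1.1, 9.8, -0.9, 0], [1.1, 9.8, -0.9, 0]]])

```text
t: 24.65
eef_pos: [604.9, -300.3, 119.5]
tool_rot: [-1.452, 0.708, -0.708]
contact_force: [-0.0, -0.4, -3.5]
width: 24.3
```

```bash
python3 look.py 14
```

```text
24.65 [ 604.9 -300.3  119.5] 38.0 24.3 [-0.  -0.4 -3.5]
top tcp px [458.2 234.5]
crop 398 174
scene tcp px [170.1 240.7]
crop 110 180
```

View pics/scene14c.png

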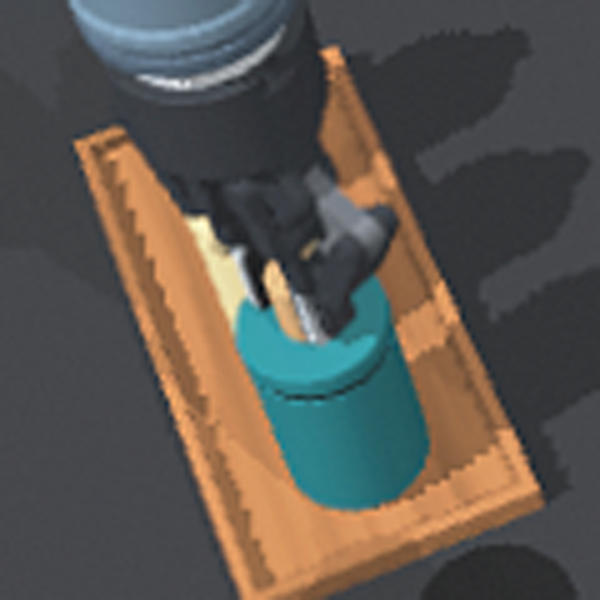

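Call:
carry_out(moves=[[[0, 0.2, 0, 0], [0, 0.4, 0, 0], [0, 0.55, 0, 0], [0, 0.7, 0, 0], [0, 0.75, 0, 0], [0, 0.75, 0, 0]]])

```text
t: 25.5
eef_pos: [605.0, -300.5, 113.0]
tool_rot: [-1.452, 0.707, -0.709]
contact_force: [-2.0, 1.1, 5.1]
width: 24.5
```

Call:
carry_out(moves=[[[0, 0, 0, 0], [0, 0, 0, 0], [0, 0, 0, 0], [0, 0, 0, 0]]], gripper=5)

```text
t: 26.0
eef_pos: [604.8, -300.1, 111.8]
tool_rot: [-1.452, 0.708, -0.708]
contact_force: [0.3, -0.1, 0.5]
width: 50.0
```

Call:
carry_out(moves=[[[0, -1, 0, 0], [0, -3, 0, 0], [0, -5.5, 0, 0], [0, -8, 0, 0], [0, -9, 0, 0], [0, -9, 0, 0]]])

```text
t: 26.75
eef_pos: [605.2, -300.3, 202.9]
tool_rot: [-1.452, 0.706, -0.709]
contact_force: [0.4, 0.5, -0.2]
width: 49.8
```

```bash
python3 look.py 15; python3 -c "
from h import *
print(plan(607.5,-67.5,160).round(2))"
```

```text
26.75 [ 605.2 -300.3  202.9] 38.0 49.8 [ 0.4  0.5 -0.2]
top tcp px [466.4 229.3]
crop 406 169
scene tcp px [160.8 214.9]
crop 100 154
[-18.1    4.12  14.56]
```

View pics/top15.png

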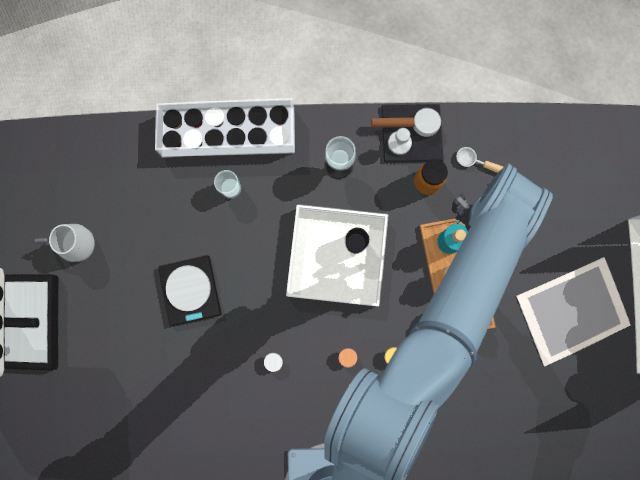

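View pics/scene15.png

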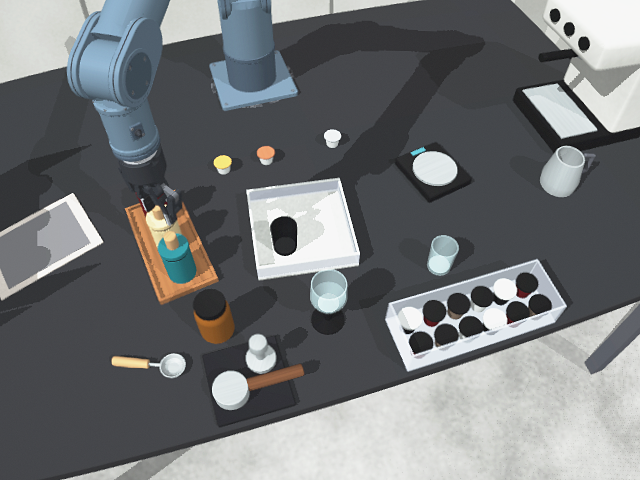

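```bash
cat > fit.py <<'E'
from h import *
from scipy.optimize import minimize
a=np.linspace(0,2*np.pi,60)
def hull(d,x,y,zb,prof):
    P=np.vstack([np.c_[x+r*np.cos(a),y+r*np.sin(a),np.full(60,zb+z)] for z,r in prof])
    return cv2.convexHull(proj(d,P).astype(np.float32))
def fit(d,m,x,y,zb,prof):
    ys,xs=np.where(m); c=np.array([xs.mean(),ys.mean()])
    def cost(p):
        h=hull(d,p[0],p[1],zb,prof); M=cv2.moments(h); return (M["m10"]/M["m00"]-c[0])**2+(M["m01"]/M["m00"]-c[1])**2
    r=minimize(cost,[x,y],method="Nelder-Mead",options=dict(xatol=.05,fatol=1e-5)); return r.x.round(1), len(xs), cv2.contourArea(hull(d,*r.x,zb,prof))
TUMB=[(0,26),(75,29)]
def darkmask(d,box,v=60):
    x0,y0,x1,y1=box; g=d["image"].max(2); m=np.zeros(g.shape,np.uint8); m[y0:y1,x0:x1]=g[y0:y1,x0:x1]<v
    n,l,st,_=cv2.connectedComponentsWithStats(m); i=1+st[1:,4].argmax(); return l==i
E
python3 - <<'E'
from fit import *
t=load("top15.npz"); s=load("scene15.npz")
for d,b in((t,(338,220,378,258)),(s,(265,205,303,262))):
    m=darkmask(d,b); print(fit(d,m,607,-68,6,TUMB))
E
```

```text
(array([605.3, -69.6]), 446, 519.3783611895051)
(array([609. , -66.8]), 845, 931.2901301481761)
```

Call:
carry_out(moves=[[[-1.5, 0, 1.2, 0], [-4, 0, 3.2, 0], [-7.5, 0.2, 6, 0], [-11, 1, 8.9, 0], [-14.5, 2, 11.7, 0], [-17, 3, 13.7, 0], [-18.1, 4, 14.55, 0], [-18.1, 4, 14.55, 0]]], gripper=8.5)

```text
t: 27.85
eef_pos: [607.0, -66.8, 160.7]
tool_rot: [-1.454, 0.708, -0.705]
contact_force: [-0.0, -0.4, 0.3]
width: 85.2
```

Call:
carry_out(moves=[[[0, 1.5, 0, 0], [0, 3, 0, 0], [0, 4.5, 0, 0], [0, 6, 0, 0], [0, 6, 0, 0], [0, 6, 0, 0]]])

```text
t: 28.6
eef_pos: [608.2, -68.1, 102.0]
tool_rot: [-1.452, 0.708, -0.708]
contact_force: [-0.5, 1.1, 0.7]
width: 85.0
```

```bash
python3 look.py 16; python3 -c "
from h import *
print(plan(607.3,-68,32).round(2))"
```

```text
28.6 [608.2 -68.1 102. ] 38.0 85.0 [-0.5  1.1  0.7]
top tcp px [356.7 236.5]
crop 296 176
scene tcp px [282.3 219.8]
crop 222 159
[-0.07  7.04 -0.09]
```

View pics/scene16c.png

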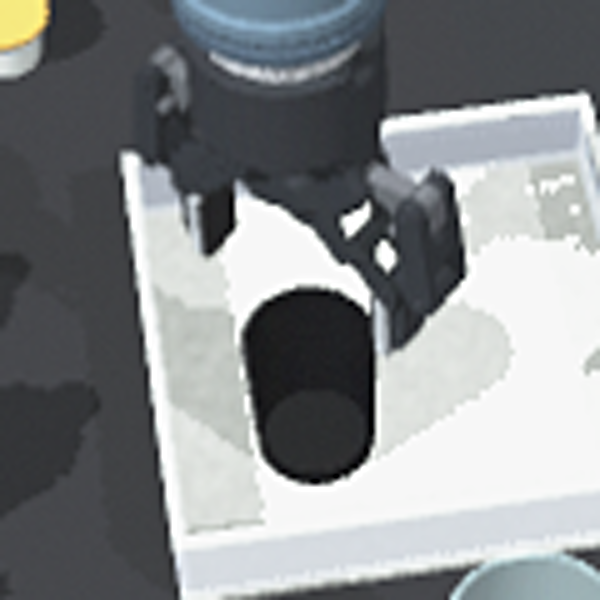

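Call:
carry_out(moves=[[[0, 1, 0, 0], [0, 2.2, 0, 0], [0, 3.5, 0, 0], [0, 5, 0, 0], [0, 6.3, 0, 0], [0, 7, 0, 0], [0, 7, 0, 0]]])

```text
t: 29.58
eef_pos: [607.6, -67.9, 31.2]
tool_rot: [-1.453, 0.709, -0.707]
contact_force: [-0.4, 0.4, -0.4]
width: 85.0
```

Call:
carry_out(moves=[[[0, 0, 0, 0], [0, 0, 0, 0], [0, 0, 0, 0], [0, 0, 0, 0], [0, 0, 0, 0]]], gripper=4.5, grip_force=35)

```text
t: 30.2
eef_pos: [608.3, -68.2, 32.5]
tool_rot: [-1.452, 0.707, -0.709]
contact_force: [-1.7, -1.1, 6.5]
width: 55.6
```

```bash
python3 look.py 17
```

```text
30.2 [608.3 -68.2  32.5] 38.0 55.6 [-1.7 -1.1  6.5]
top tcp px [355.3 240.2]
crop 295 180
scene tcp px [283.8 239.4]
crop 223 179
```

View pics/scene17c.png

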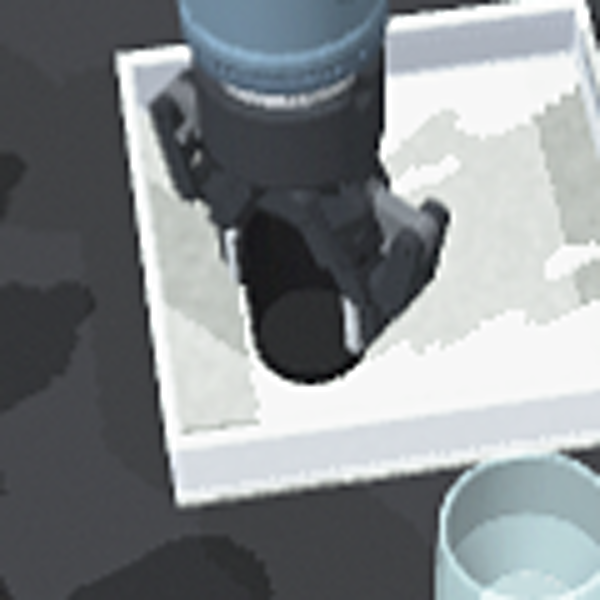

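Call:
carry_out(moves=[[[0, -0.3, 0, 0], [0, -1, 0, 0], [0, -2.2, 0, 0], [0, -4, 0, 0], [0, -6, 0, 0], [0, -8, 0, 0], [0, -9, 0, 0], [0, -9, 0, 0]]])

```text
t: 31.3
eef_pos: [608.4, -67.9, 122.8]
tool_rot: [-1.452, 0.707, -0.709]
contact_force: [-0.5, 0.0, -2.2]
width: 55.3
```

```bash
python3 look.py 18; python3 -c "
from h import *
print(plan(504.5,341,122).round(2))"
```

```text
31.3 [608.4 -67.9 122.8] 38.0 55.3 [-0.5  0.  -2.2]
top tcp px [357.  235.3]
crop 297 175
scene tcp px [281.9 213.7]
crop 221 153
[-38.54  -0.05  17.07]
```

View pics/scene18c.png

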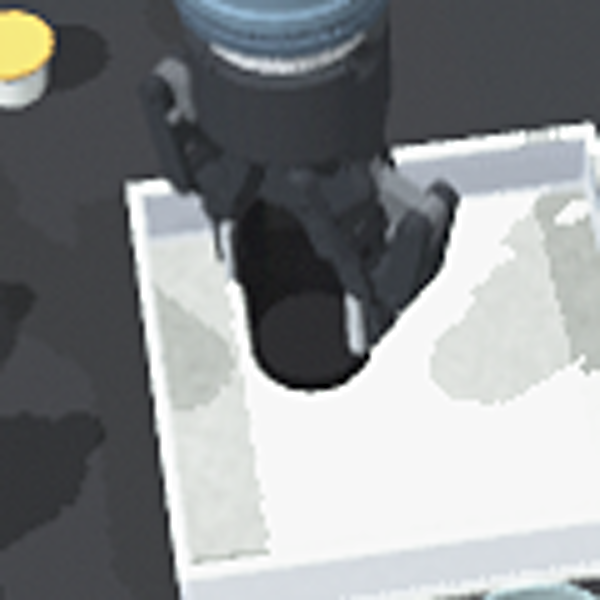

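Call:
carry_out(moves=[[[-1, 0, 0.4, 0], [-4, 0, 1.8, 0], [-8, 0, 3.5, 0], [-12.5, 0, 5.5, 0], [-17, 0, 7.5, 0], [-21.5, 0, 9.5, 0], [-26, 0, 11.5, 0], [-30.5, 0, 13.5, 0]]])

```text
t: 32.4
eef_pos: [524.9, 257.6, 121.2]
tool_rot: [-1.453, 0.708, -0.707]
contact_force: [0.2, 0.2, -1.8]
width: 54.7
```

Call:
carry_out(moves=[[[-3.5, 0, 1.6, 0], [-6, 0, 2.7, 0], [-7.5, 0, 3.4, 0], [-8, 0, 3.55, 0], [-8, 0, 3.55, 0]]])

```text
t: 33.02
eef_pos: [505.2, 339.5, 121.7]
tool_rot: [-1.453, 0.708, -0.709]
contact_force: [-0.0, 0.5, -1.7]
width: 55.5
```

```bash
python3 look.py 19; python3 -c "
from h import *
print(plan(504.5,341,65).round(2))"
```

```text
33.025 [505.2 339.5 121.7] 38.0 55.5 [-0.   0.5 -1.7]
top tcp px [178.7 284.5]
crop 118 224
scene tcp px [440.1 140.1]
crop 380 80
[-0.25  5.68  0.05]
```

View pics/scene19c.png

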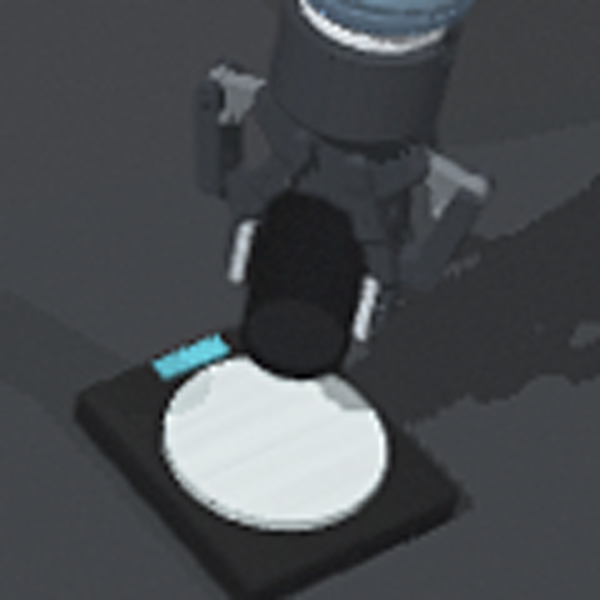

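Call:
carry_out(moves=[[[-0.1, 1, 0, 0], [-0.1, 2.2, 0, 0], [-0.1, 3.5, 0, 0], [-0.1, 4.7, 0, 0], [-0.1, 5.4, 0, 0], [-0.1, 5.7, 0, 0], [-0.1, 5.7, 0, 0], [-0.1, 5.7, 0, 0]]])

```text
t: 34.12
eef_pos: [504.7, 341.4, 65.2]
tool_rot: [-1.452, 0.708, -0.708]
contact_force: [1.0, -0.5, -2.5]
width: 55.0
```

```bash
python3 look.py 20
```

```text
34.125 [504.7 341.4  65.2] 38.0 55.0 [ 1.  -0.5 -2.5]
top tcp px [183.6 285.9]
crop 123 225
scene tcp px [436.7 156.9]
crop 376 96
```

View pics/scene20c.png

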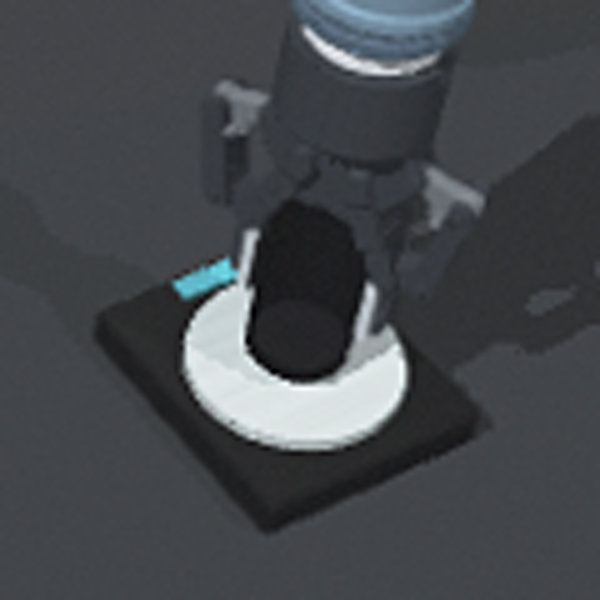

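View pics/top20c.png

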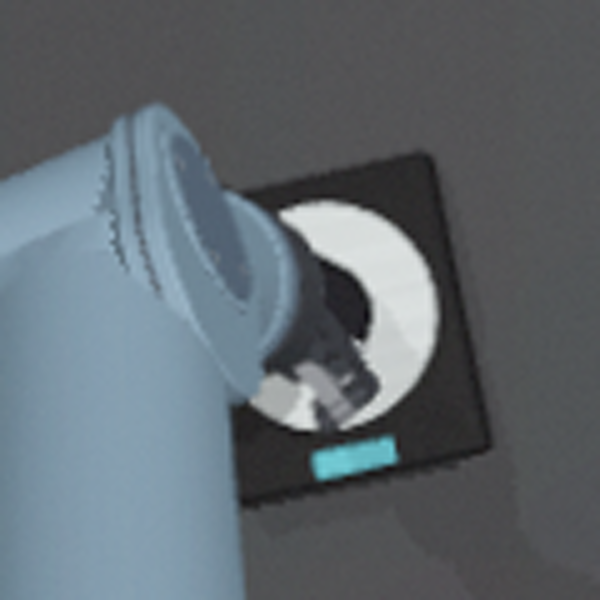

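Call:
carry_out(moves=[[[0.15, 0.2, 0, 0], [0.3, 0.4, 0, 0], [0.3, 0.6, 0, 0], [0.3, 0.75, 0, 0], [0.3, 0.8, 0, 0], [0.3, 0.8, 0, 0]]])

```text
t: 34.98
eef_pos: [506.3, 338.9, 56.8]
tool_rot: [-1.452, 0.708, -0.708]
contact_force: [-0.3, -1.1, -3.3]
width: 55.0
```

Call:
carry_out(moves=[[[0, 0.1, 0, 0], [0, 0.15, 0, 0], [0, 0.15, 0, 0]]])

```text
t: 35.35
eef_pos: [506.4, 338.9, 56.5]
tool_rot: [-1.452, 0.708, -0.708]
contact_force: [-3.6, -2.3, 9.3]
width: 54.9
```

```bash
python3 look.py 21
python3 - <<'E'
from fit import *
d=load("scene21.npz"); im=d["image"].copy()
# project plate at scene-measured centre and tumbler there
for (x,y),c in(((508,340.5),(0,255,0)),):
    h=hull(d,x,y,30,TUMB); f=cv2.resize(im,None,fx=5,fy=5,interpolation=cv2.INTER_CUBIC)
    for z,r in((30,26),(30,55),(105,29)):
        p=proj(d,np.c_[x+r*np.cos(a),y+r*np.sin(a),np.full(60,z)]); cv2.polylines(f,[np.round((p+.5)*5-.5).astype(np.int32)],True,c,1)
cv2.imwrite("pics/ov21.png",f[90*5:210*5,376*5:496*5])
E
```

```text
35.35 [506.4 338.9  56.5] 38.0 54.9 [-3.6 -2.3  9.3]
top tcp px [185.5 285.4]
crop 125 225
scene tcp px [435.4 160.1]
crop 375 100
```

View pics/ov21.png

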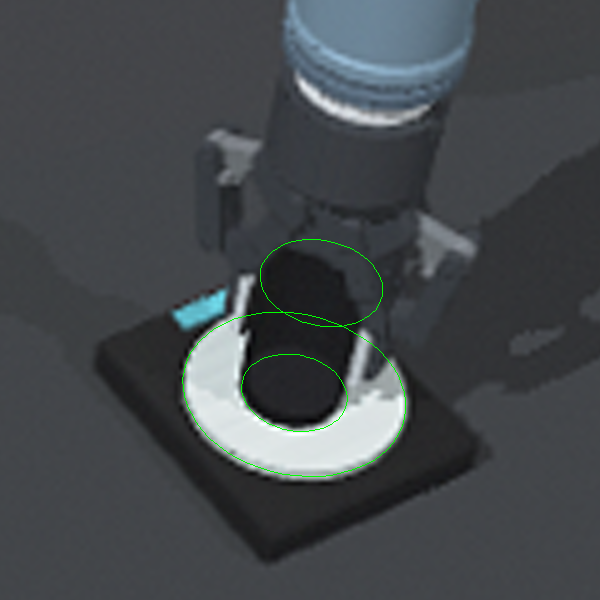

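Call:
carry_out(moves=[[[0, 0, 0, 0], [0, 0, 0, 0], [0, 0, 0, 0], [0, 0, 0, 0]]], gripper=6.5)

```text
t: 35.95
eef_pos: [506.3, 338.9, 55.2]
tool_rot: [-1.452, 0.708, -0.708]
contact_force: [0.1, 0.1, -0.2]
width: 64.9
```

```bash
python3 look.py 22
```

```text
35.95 [506.3 338.9  55.2] 38.0 64.9 [ 0.1  0.1 -0.2]
top tcp px [185.6 285.4]
crop 125 225
scene tcp px [435.3 160.4]
crop 375 100
```

View pics/scene22c.png

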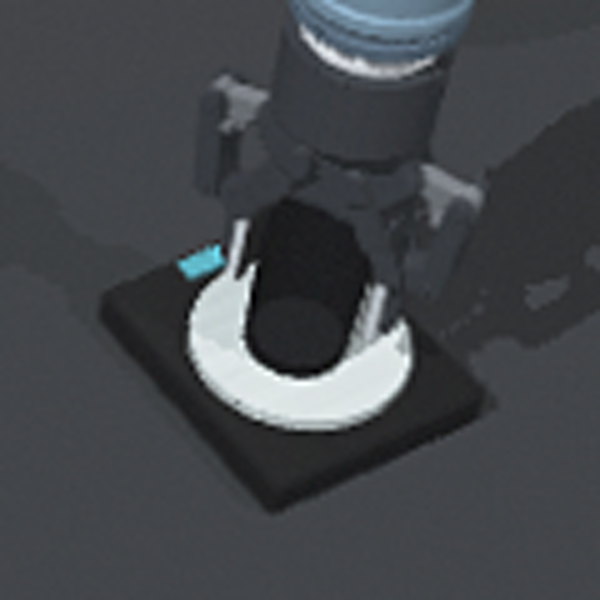

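Released and standing. Open fully, rise straight, and look from above.

Call:
carry_out(moves=[[[0, 0, 0, 0], [0, 0, 0, 0], [0, -0.5, 0, 0], [0, -1.5, 0, 0], [0, -3.5, 0, 0], [0, -6, 0, 0], [0, -9, 0, 0], [0, -12, 0, 0]]], gripper=8.5)

```text
t: 37.05
eef_pos: [506.6, 338.9, 177.8]
tool_rot: [-1.451, 0.708, -0.709]
contact_force: [0.1, 0.8, 0.7]
width: 85.1
```

```bash
python3 look.py 23; python3 -c "
from h import *
print(plan(605,-300.3,203).round(2))"
```

```text
37.05 [506.6 338.9 177.8] 38.0 85.1 [0.1 0.8 0.7]
top tcp px [172.9 282.6]
crop 112 222
scene tcp px [444.5 122.5]
crop 384 62
[ 56.39  -2.52 -31.81]
```

View pics/scene23.png

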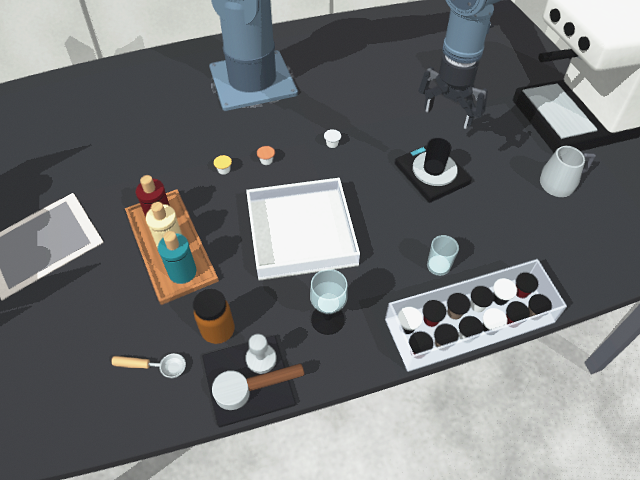

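Call:
carry_out(moves=[[[2.5, -0.5, -1.4, 0], [7, -1, -4, 0], [12, -1.5, -6.8, 0], [17, -2, -9.6, 0], [22, -2.5, -12.4, 0], [27, -2.5, -15.2, 0], [32, -2.5, -18, 0], [37, -2.5, -20.9, 0]]], gripper=5)

```text
t: 38.15
eef_pos: [569.6, -83.0, 200.9]
tool_rot: [-1.452, 0.707, -0.708]
contact_force: [1.5, -0.6, -0.6]
width: 50.0
```

```bash
python3 look.py 24; python3 -c "
from fit import *
print(plan(605,-300.3,203).round(2))
t=load('top24.npz'); s=load('scene24.npz')
for d,g in((t,(189,280)),(s,(437,157))):
    m=darkmask(d,(g[0]-14,g[1]-16,g[0]+14,g[1]+16),55); print(m.sum()); print(fit(d,m,505,340,30,TUMB))
crop(t,150,245,230,325,7,'pics/t24.png')
crop(s,395,125,475,205,7,'pics/s24.png')
"
```

```text
38.15 [569.6 -83.  200.9] 38.0 50.0 [ 1.5 -0.6 -0.6]
top tcp px [366.5 248.4]
crop 306 188
scene tcp px [267.5 176.2]
crop 207 116
[18.86 -0.05 -9.9 ]
431
(array([504.2, 333.7]), 431, 596.8664520843886)
745
(array([504.9, 339.2]), 745, 814.6970540222246)
```

View pics/t24.png

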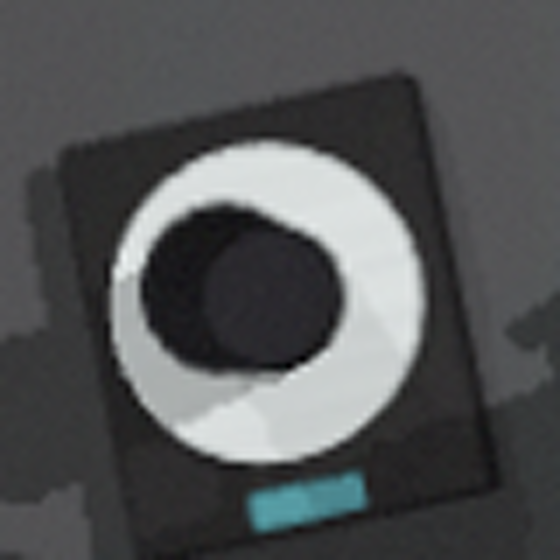

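View pics/s24.png

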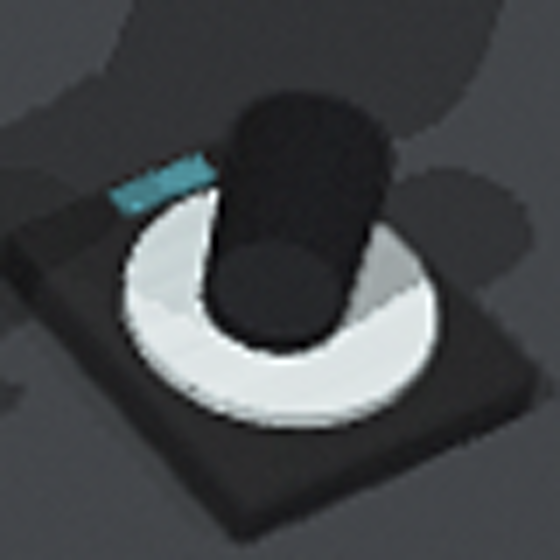

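Call:
carry_out(moves=[[[3, 0, -1.6, 0], [7, 0, -3.7, 0], [11, 0, -5.8, 0], [14.5, 0, -7.6, 0], [17.2, 0, -9.1, 0], [18.5, 0, -9.8, 0], [18.8, 0, -9.9, 0], [18.8, 0, -9.9, 0]]])

```text
t: 39.25
eef_pos: [607.7, -288.9, 200.2]
tool_rot: [-1.452, 0.707, -0.706]
contact_force: [0.0, 0.9, -0.2]
width: 50.1
```

Call:
carry_out(moves=[[[0, 1.5, 0, 0], [0, 3, 0, 0], [0, 4.5, 0, 0], [0, 5.5, 0, 0], [0, 5.5, 0, 0]]])

```text
t: 39.88
eef_pos: [606.8, -290.2, 144.1]
tool_rot: [-1.452, 0.71, -0.707]
contact_force: [-0.6, -0.5, -0.1]
width: 49.8
```

```bash
python3 look.py 25; python3 -c "
from h import *
print(plan(604.9,-300.3,112).round(2))"
```

```text
39.875 [ 606.8 -290.2  144.1] 38.0 49.8 [-0.6 -0.5 -0.1]
top tcp px [456.  232.4]
crop 396 172
scene tcp px [172.6 232.8]
crop 112 172
[ 0.59  3.36 -0.8 ]
```

View pics/scene25c.png

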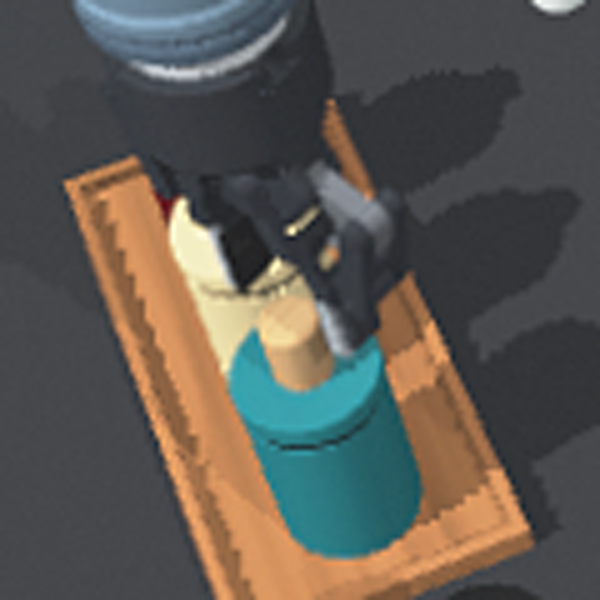

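Call:
carry_out(moves=[[[0.4, 0, -0.5, 0], [0.6, 0, -0.8, 0], [0.6, 1, -0.8, 0], [0.6, 2.2, -0.8, 0], [0.6, 3, -0.8, 0], [0.6, 3.3, -0.8, 0], [0.6, 3.3, -0.8, 0]]])

```text
t: 40.85
eef_pos: [604.7, -300.0, 112.0]
tool_rot: [-1.452, 0.708, -0.708]
contact_force: [0.3, 0.1, -0.1]
width: 50.2
```

```bash
python3 look.py 26; python3 -c "
from h import *
print(plan(604.9,-300.3,111.8).round(2))"
```

```text
40.85 [ 604.7 -300.   112. ] 38.0 50.2 [ 0.3  0.1 -0.1]
top tcp px [457.4 235. ]
crop 397 175
scene tcp px [171.  242.7]
crop 111 182
[-0.    0.08 -0.01]
```

View pics/scene26c.png

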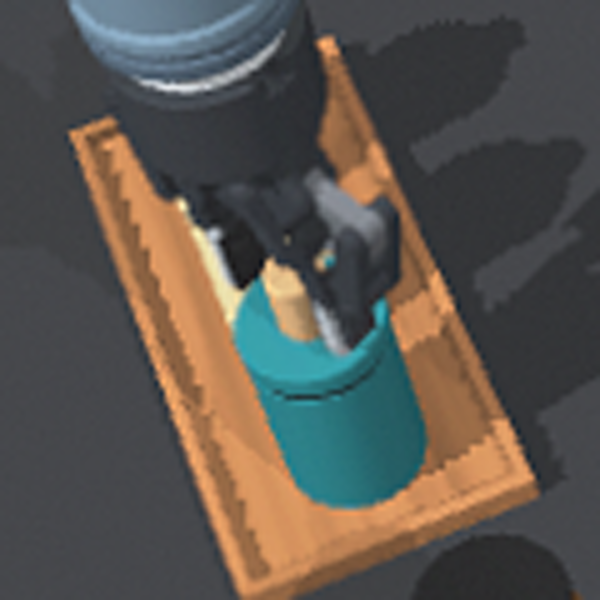

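Call:
carry_out(moves=[[[0, 0, 0, 0], [0, 0, 0, 0], [0, 0, 0, 0], [0, 0, 0, 0], [0, 0, 0, 0]]], gripper=1.5, grip_force=50)

```text
t: 41.58
eef_pos: [605.1, -300.5, 112.9]
tool_rot: [-1.452, 0.707, -0.709]
contact_force: [-0.6, -0.3, 5.8]
width: 24.3
```

Call:
carry_out(moves=[[[0, -0.5, 0, 0], [0, -1.5, 0, 0], [0, -3, 0, 0], [0, -5, 0, 0], [0, -7, 0, 0], [0, -9, 0, 0], [0, -10, 0, 0], [0, -10, 0, 0]]])

```text
t: 42.58
eef_pos: [605.1, -300.3, 213.2]
tool_rot: [-1.452, 0.707, -0.709]
contact_force: [0.0, 0.2, -3.6]
width: 24.6
```

```bash
python3 -c "
from h import *
print(plan(622.1,11.3,213).round(2))"
```

```text
[-2.350e+01  1.000e-02  2.053e+01]
```

Call:
carry_out(moves=[[[-1, 0, 0.9, 0], [-3.4, 0, 3, 0], [-6.9, 0, 6, 0], [-10.7, 0, 9.3, 0], [-14.5, 0, 12.7, 0], [-18, 0, 15.7, 0], [-21, 0, 18.3, 0], [-23, 0, 20.1, 0]]])

```text
t: 43.58
eef_pos: [620.5, 9.1, 211.2]
tool_rot: [-1.453, 0.707, -0.703]
contact_force: [-0.1, -0.4, -3.4]
width: 24.5
```

Call:
carry_out(moves=[[[-0.5, 0, 0.4, 0], [-0.5, 0, 0.4, 0], [-0.5, 0, 0.4, 0], [-0.5, 0, 0.4, 0]]])

```text
t: 44.08
eef_pos: [621.4, 9.8, 212.4]
tool_rot: [-1.452, 0.709, -0.71]
contact_force: [0.3, -1.0, -3.3]
width: 24.2
```

```bash
python3 -c "
from h import *
print(plan(622.1,11.3,119).round(2))"
```

```text
[-0.08  9.34  0.15]
```

Call:
carry_out(moves=[[[-0.1, 1, 0.1, 0], [-0.1, 2.5, 0.1, 0], [-0.1, 4.5, 0.1, 0], [-0.1, 6.5, 0.1, 0], [-0.1, 8, 0.1, 0], [-0.1, 9, 0.1, 0], [-0.1, 9.3, 0.1, 0], [-0.1, 9.3, 0.1, 0]]])

```text
t: 45.08
eef_pos: [622.0, 12.7, 119.6]
tool_rot: [-1.452, 0.707, -0.708]
contact_force: [0.2, 0.1, -2.7]
width: 24.4
```

```bash
python3 look.py 27; python3 -c "
from h import *
print(plan(622.1,11.3,112.6).round(2))"
```

```text
45.075 [622.   12.7 119.6] 38.0 24.4 [ 0.2  0.1 -2.7]
top tcp px [321.3 230.4]
crop 261 170
scene tcp px [321.3 210.5]
crop 261 150
[ 0.1   0.74 -0.09]
```

View pics/scene27c.png

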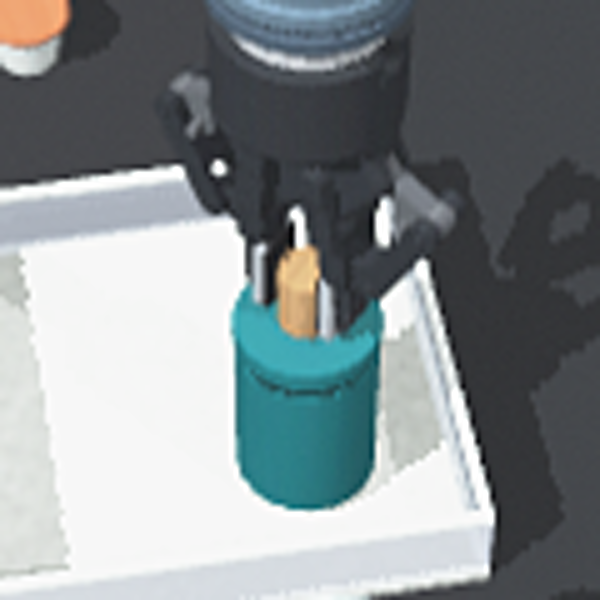

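Call:
carry_out(moves=[[[0.1, 0.2, -0.05, 0], [0.1, 0.4, -0.1, 0], [0.1, 0.6, -0.1, 0], [0.1, 0.75, -0.1, 0], [0.1, 0.8, -0.1, 0], [0.1, 0.8, -0.1, 0]]])

```text
t: 45.92
eef_pos: [621.9, 11.1, 112.9]
tool_rot: [-1.451, 0.708, -0.708]
contact_force: [-4.0, 0.7, 9.6]
width: 24.6
```

Call:
carry_out(moves=[[[0, 0, 0, 0], [0, 0, 0, 0], [0, 0, 0, 0], [0, 0, 0, 0]]], gripper=5)

```text
t: 46.42
eef_pos: [621.5, 11.3, 111.2]
tool_rot: [-1.452, 0.708, -0.708]
contact_force: [0.2, 0.0, 0.0]
width: 49.8
```

Call:
carry_out(moves=[[[0, -1, 0, 0], [0, -3, 0, 0], [0, -5.5, 0, 0], [0, -8, 0, 0], [0, -9, 0, 0], [0, -9, 0, 0]]])

```text
t: 47.18
eef_pos: [622.0, 11.3, 202.3]
tool_rot: [-1.451, 0.707, -0.709]
contact_force: [-0.0, -0.6, -0.1]
width: 49.7
```

```bash
python3 -c "
from h import *
print(plan(520.6,-314.1,202).round(2))"
```

```text
[ 19.39   0.   -28.03]
```

Call:
carry_out(moves=[[[1.8, 0, -2.6, 0], [4.7, 0, -6.8, 0], [8, 0, -11.6, 0], [11.3, 0, -16.4, 0], [14.4, 0, -20.9, 0], [17, 0, -24.6, 0], [18.9, 0, -27.4, 0], [19.4, 0, -28, 0]]])

```text
t: 48.18
eef_pos: [518.4, -316.4, 200.5]
tool_rot: [-1.453, 0.713, -0.71]
contact_force: [0.6, 0.5, -0.1]
width: 50.0
```

Call:
carry_out(moves=[[[0, 1.5, 0, 0], [0, 3, 0, 0], [0, 4.5, 0, 0], [0, 5.5, 0, 0], [0, 5.5, 0, 0]]])

```text
t: 48.8
eef_pos: [520.0, -313.4, 145.3]
tool_rot: [-1.452, 0.709, -0.706]
contact_force: [-1.1, -0.3, -0.0]
width: 50.1
```

```bash
python3 look.py 28; python3 -c "
from h import *
print(plan(520.6,-314.1,111.5).round(2))"
```

```text
48.8 [ 520.  -313.4  145.3] 38.0 50.1 [-1.1 -0.3 -0. ]
top tcp px [468.2 270.6]
crop 408 210
scene tcp px [155.4 202.9]
crop 95 142
[-0.01  3.51  0.  ]
```

View pics/scene28c.png

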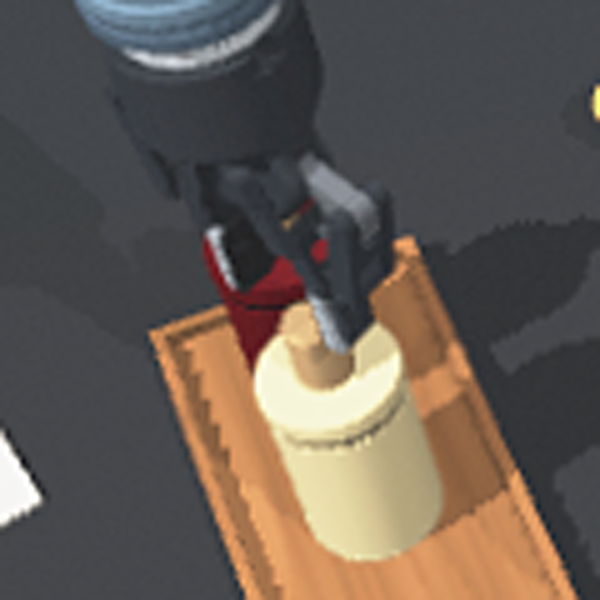

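Call:
carry_out(moves=[[[0, 1, 0, 0], [0, 2, 0, 0], [0, 2.8, 0, 0], [0, 3.4, 0, 0], [0, 3.4, 0, 0]]])

```text
t: 49.52
eef_pos: [520.1, -313.9, 111.7]
tool_rot: [-1.452, 0.709, -0.707]
contact_force: [0.0, -0.6, 0.4]
width: 50.0
```

```bash
python3 look.py 29
```

```text
49.525 [ 520.1 -313.9  111.7] 38.0 50.0 [ 0.  -0.6  0.4]
top tcp px [465.1 271.6]
crop 405 211
scene tcp px [158.8 213.1]
crop 98 153
```

View pics/scene29c.png

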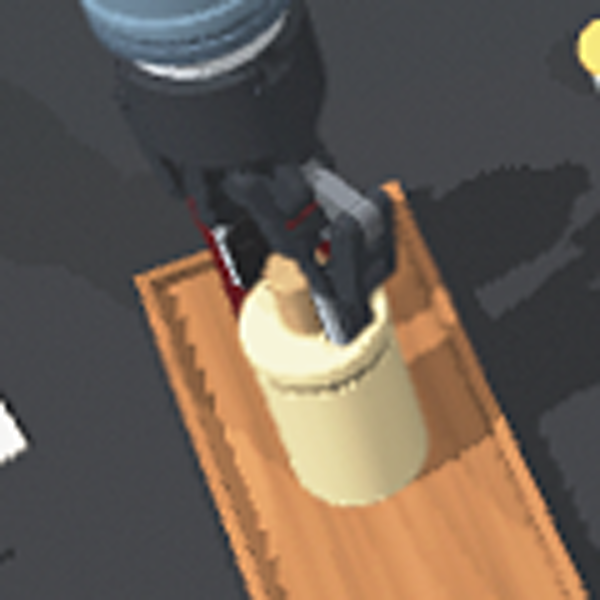

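Straddling the knob as for teal; grip, lift.

Call:
carry_out(moves=[[[0, 0, 0, 0], [0, 0, 0, 0], [0, 0, 0, 0], [0, 0, 0, 0], [0, 0, 0, 0]]], gripper=1.5)

```text
t: 50.25
eef_pos: [520.6, -314.4, 112.8]
tool_rot: [-1.452, 0.708, -0.709]
contact_force: [-0.4, -0.6, 6.0]
width: 24.3
```

Call:
carry_out(moves=[[[0, -0.5, 0, 0], [0, -1.5, 0, 0], [0, -3, 0, 0], [0, -5, 0, 0], [0, -7, 0, 0], [0, -9, 0, 0], [0, -10, 0, 0], [0, -10, 0, 0]]])

```text
t: 51.25
eef_pos: [520.9, -314.2, 213.3]
tool_rot: [-1.452, 0.707, -0.709]
contact_force: [-0.4, -0.2, -4.6]
width: 24.5
```

```bash
python3 -c "
from h import *
print(plan(542.3,21.5,213).round(2))"
```

```text
[-2.513e+01  1.000e-02  2.237e+01]
```

Call:
carry_out(moves=[[[-1.1, 0, 1, 0], [-3.6, 0, 3.2, 0], [-7.2, 0, 6.4, 0], [-11.2, 0, 10, 0], [-15.2, 0, 13.6, 0], [-19, 0, 17, 0], [-22.3, 0, 19.9, 0], [-24.3, 0, 21.7, 0]]])

```text
t: 52.25
eef_pos: [540.6, 15.3, 211.4]
tool_rot: [-1.453, 0.707, -0.703]
contact_force: [-0.1, -0.9, -3.3]
width: 24.3
```

Call:
carry_out(moves=[[[-0.6, 0, 0.5, 0], [-0.8, 0, 0.65, 0], [-0.8, 0, 0.65, 0], [-0.8, 0, 0.65, 0]]])

```text
t: 52.75
eef_pos: [541.8, 20.0, 212.3]
tool_rot: [-1.452, 0.709, -0.71]
contact_force: [-0.5, -0.1, -4.4]
width: 24.8
```

```bash
python3 -c "
from h import *
print(plan(542.3,21.5,119).round(2))"
```

```text
[-0.09  9.33  0.13]
```

Call:
carry_out(moves=[[[0, 1, 0, 0], [0, 2.5, 0, 0], [0, 4.5, 0, 0], [0, 6.5, 0, 0], [0, 8, 0, 0], [0, 9, 0, 0], [0, 9.3, 0, 0], [0, 9.3, 0, 0]]])

```text
t: 53.75
eef_pos: [542.1, 21.3, 119.5]
tool_rot: [-1.452, 0.708, -0.708]
contact_force: [0.9, -0.3, -4.5]
width: 24.6
```

```bash
python3 look.py 30; python3 -c "
from h import *
print(plan(542.3,21.5,112.2).round(2))"
```

```text
53.75 [542.1  21.3 119.5] 38.0 24.6 [ 0.9 -0.3 -4.5]
top tcp px [318.3 265.6]
crop 258 205
scene tcp px [313.9 182. ]
crop 253 121
[-0.01  0.77 -0.  ]
```

View pics/scene30c.png

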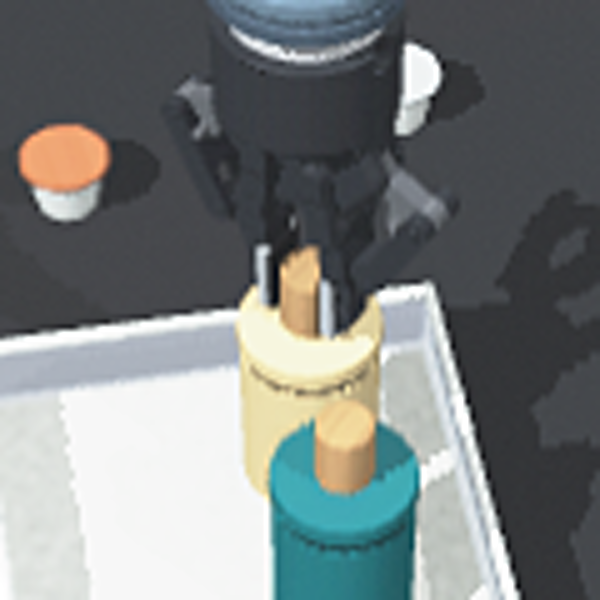

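Call:
carry_out(moves=[[[0, 0.2, 0, 0], [0, 0.4, 0, 0], [0, 0.55, 0, 0], [0, 0.7, 0, 0], [0, 0.8, 0, 0], [0, 0.8, 0, 0]]])

```text
t: 54.6
eef_pos: [542.3, 21.1, 112.8]
tool_rot: [-1.451, 0.708, -0.708]
contact_force: [-3.5, -0.5, 13.3]
width: 24.4
```

Call:
carry_out(moves=[[[0, 0, 0, 0], [0, 0, 0, 0], [0, 0, 0, 0], [0, 0, 0, 0]]], gripper=5)

```text
t: 55.1
eef_pos: [541.9, 21.4, 111.2]
tool_rot: [-1.452, 0.708, -0.708]
contact_force: [-0.2, -0.5, -0.3]
width: 49.9
```

Call:
carry_out(moves=[[[0, -1, 0, 0], [0, -3, 0, 0], [0, -5.5, 0, 0], [0, -8, 0, 0], [0, -9, 0, 0], [0, -9, 0, 0]]])

```text
t: 55.85
eef_pos: [542.2, 21.5, 201.8]
tool_rot: [-1.451, 0.707, -0.709]
contact_force: [0.3, 0.2, 0.7]
width: 50.0
```

```bash
python3 -c "
from h import *
print(plan(437.8,-326.7,202).round(2))"
```

```text
[ 21.    -0.05 -29.67]
```

Call:
carry_out(moves=[[[2, 0, -2.8, 0], [5, 0, -7, 0], [8.5, 0, -12, 0], [12, 0, -17, 0], [15.5, 0, -22, 0], [18.5, 0, -26.1, 0], [20.5, 0, -29, 0], [21, 0, -29.7, 0]]])

```text
t: 56.85
eef_pos: [435.3, -329.2, 200.4]
tool_rot: [-1.452, 0.713, -0.71]
contact_force: [0.6, 0.4, -0.2]
width: 50.2
```

Call:
carry_out(moves=[[[0, 1.5, 0, 0], [0, 3, 0, 0], [0, 4.5, 0, 0], [0, 5.5, 0, 0], [0, 5.5, 0, 0]]])

```text
t: 57.48
eef_pos: [436.9, -326.4, 145.3]
tool_rot: [-1.452, 0.709, -0.706]
contact_force: [0.2, -0.3, 0.2]
width: 50.0
```

```bash
python3 look.py 31; python3 -c "
from h import *
print(plan(437.8,-326.7,111).round(2))"
```

```text
57.475 [ 436.9 -326.4  145.3] 38.0 50.0 [ 0.2 -0.3  0.2]
top tcp px [475.6 307.6]
crop 415 247
scene tcp px [144.7 175.9]
crop 84 115
[-0.02  3.55  0.05]
```

View pics/scene31c.png

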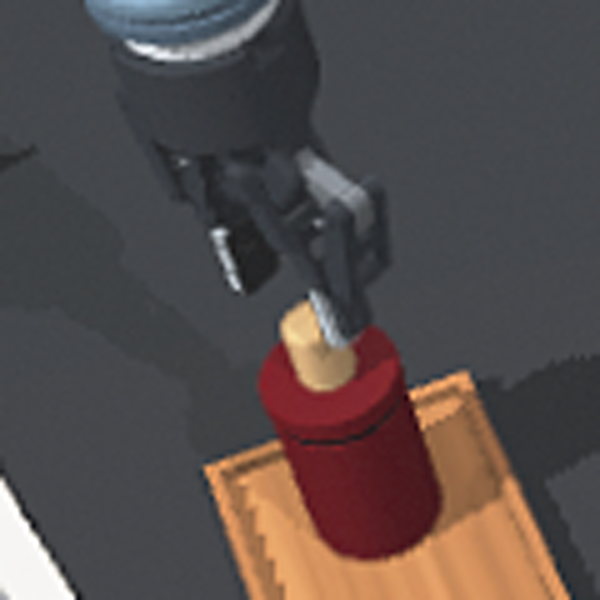

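Call:
carry_out(moves=[[[0, 1, 0, 0], [0, 2, 0, 0], [0, 2.8, 0, 0], [0, 3.4, 0.05, 0], [0, 3.4, 0.05, 0]]])

```text
t: 58.2
eef_pos: [437.4, -326.5, 111.8]
tool_rot: [-1.452, 0.709, -0.707]
contact_force: [-0.5, -0.5, 0.5]
width: 50.0
```

Call:
carry_out(moves=[[[0, 0, 0, 0], [0, 0, 0, 0], [0, 0, 0, 0], [0, 0, 0, 0], [0, 0, 0, 0]]], gripper=1.5)

```text
t: 58.82
eef_pos: [437.7, -327.1, 112.7]
tool_rot: [-1.453, 0.708, -0.709]
contact_force: [-1.9, -1.3, 5.3]
width: 24.6
```

Call:
carry_out(moves=[[[0, -0.5, 0, 0], [0, -1.5, 0, 0], [0, -3, 0, 0], [0, -5, 0, 0], [0, -7, 0, 0], [0, -9, 0, 0], [0, -10, 0, 0], [0, -10, 0, 0]]])

```text
t: 59.82
eef_pos: [438.0, -326.8, 213.1]
tool_rot: [-1.452, 0.707, -0.709]
contact_force: [-0.2, 0.3, -1.9]
width: 24.0
```

```bash
python3 -c "
from h import *
print(plan(532.2,-58.8,213).round(2))"
```

```text
[-1.531e+01  1.000e-02  2.393e+01]
```

Call:
carry_out(moves=[[[-0.7, 0, 1, 0], [-2.2, 0, 3.4, 0], [-4.4, 0, 6.9, 0], [-6.9, 0, 10.7, 0], [-9.3, 0, 14.5, 0], [-11.6, 0, 18.1, 0], [-13.5, 0, 21.1, 0], [-14.7, 0, 23, 0]]])

```text
t: 60.82
eef_pos: [528.1, -65.8, 211.3]
tool_rot: [-1.453, 0.707, -0.704]
contact_force: [-0.5, -0.3, -3.1]
width: 24.2
```

Call:
carry_out(moves=[[[-0.4, 0, 0.6, 0], [-0.6, 0, 0.9, 0], [-0.6, 0, 0.9, 0], [-0.6, 0, 0.9, 0]]])

```text
t: 61.32
eef_pos: [531.4, -60.0, 212.3]
tool_rot: [-1.452, 0.709, -0.709]
contact_force: [0.4, -0.4, -2.5]
width: 24.2
```

Call:
carry_out(moves=[[[0, 1, 0, 0], [0, 2.5, 0, 0], [0, 4.5, 0, 0], [0, 6.5, 0, 0], [0, 8, 0, 0], [0, 9, 0, 0], [0, 9.3, 0, 0], [0, 9.3, 0, 0]]])

```text
t: 62.32
eef_pos: [531.9, -59.0, 119.5]
tool_rot: [-1.452, 0.708, -0.708]
contact_force: [0.4, 1.1, -2.2]
width: 24.4
```

```bash
python3 look.py 32; python3 -c "
from h import *
print(plan(532.2,-58.8,112.2).round(2))"
```

```text
62.325 [531.9 -59.  119.5] 38.0 24.4 [ 0.4  1.1 -2.2]
top tcp px [354.  269.2]
crop 294 209
scene tcp px [276.6 187. ]
crop 216 126
[-0.01  0.76  0.01]
```

View pics/scene32c.png

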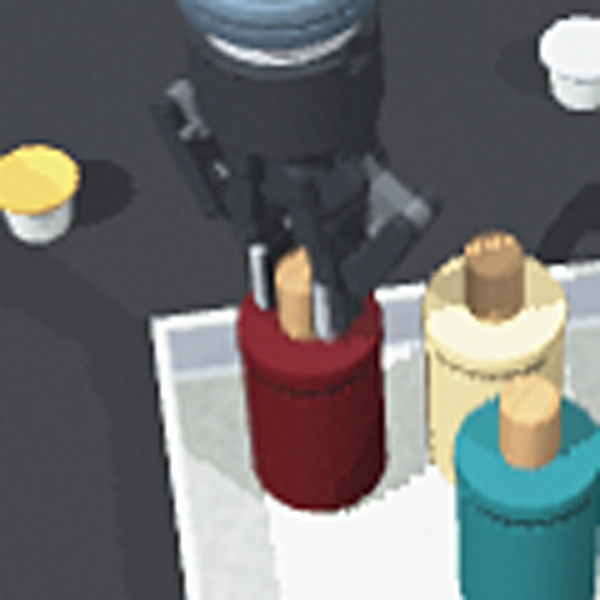

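Call:
carry_out(moves=[[[0, 0.2, 0, 0], [0, 0.4, 0, 0], [0, 0.55, 0, 0], [0, 0.7, 0, 0], [0, 0.8, 0, 0], [0, 0.8, 0, 0]]])

```text
t: 63.18
eef_pos: [532.1, -59.4, 112.7]
tool_rot: [-1.451, 0.708, -0.709]
contact_force: [-3.8, -0.6, 13.3]
width: 24.5
```

Call:
carry_out(moves=[[[0, 0, 0, 0], [0, 0, 0, 0], [0, 0, 0, 0], [0, 0, 0, 0]]], gripper=5)

```text
t: 63.68
eef_pos: [531.7, -58.9, 111.2]
tool_rot: [-1.452, 0.708, -0.708]
contact_force: [0.3, -0.1, 0.6]
width: 49.8
```

Call:
carry_out(moves=[[[0, -1, 0, 0], [0, -3, 0, 0], [0, -5.5, 0, 0], [0, -8, 0, 0], [0, -10, 0, 0], [0, -12, 0, 0]]])

```text
t: 64.42
eef_pos: [531.7, -59.1, 232.7]
tool_rot: [-1.452, 0.708, -0.709]
contact_force: [0.3, -0.1, -0.0]
width: 49.7
```

Call:
carry_out(moves=[[[2, 0, -3, 0], [5, 0, -7, 0], [8.5, 0, -12, 0], [12, 0, -17, 0], [15.5, 0, -22, 0], [18, 0, -26, 0], [18, 0, -26, 0], [18, 0, -26, 0]]])

```text
t: 65.42
eef_pos: [438.1, -360.2, 231.6]
tool_rot: [-1.452, 0.708, -0.708]
contact_force: [-0.1, 0.4, -0.0]
width: 49.9
```

```bash
python3 look.py 33
python3 - <<'E'
from h import *
for c,b in(("top",(280,200,396,312)),("scene",(240,165,370,285))):
    A=load(c+"0.npz");B=load(c+"33.npz")
    crop(B,*b,5,f"pics/{c}33d.png")
    # knob shift by wood-colour segmentation
    for nm,pts in(("teal",dict(top=(322.4,230.8),scene=(321.6,205.8))),("cream",dict(top=(318.6,266.2),scene=(314.6,177))),("maroon",dict(top=(355,270),scene=(277,181.4)))):
        x,y=map(int,pts[c]); r=20
        def cen(d):
            g=cv2.cvtColor(d["image"],cv2.COLOR_BGR2HSV).astype(int)
            lo={"teal":(80,100),"maroon":(170,180)}.get(nm)
            m=(g[...,0]>=10)&(g[...,0]<=20)&(g[...,1]>80)&(g[...,2]>120)
            ys,xs=np.mgrid[0:480,0:640]; m&=(abs(xs-x)<12)&(abs(ys-y)<12)
            return np.array([xs[m].mean(),ys[m].mean()]),m.sum()
        a,na=cen(A);bb,nb=cen(B)
        wa=unproj(A,[a],130)[0];wb=unproj(B,[bb],130)[0]
        print(c,nm,(wb-wa)[:2].round(1),na,nb)
E
```

```text
65.425 [ 438.1 -360.2  231.6] 38.0 49.9 [-0.1  0.4 -0. ]
top tcp px [501.2 305.9]
crop 441 245
scene tcp px [118.3 151.4]
crop 58 91
top teal [ 0.3 -0.1] 98 95
top cream [0.  0.3] 103 102
top maroon [-0.  -0.3] 117 118
scene teal [-0.5 -0. ] 130 134
scene cream [-0.3 -0.1] 140 143
scene maroon [-0.5 -0.2] 123 128
```

View pics/top33d.png

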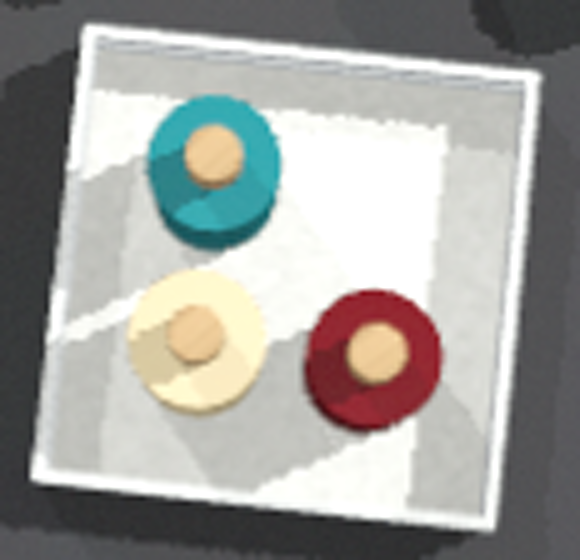

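View pics/scene33.png

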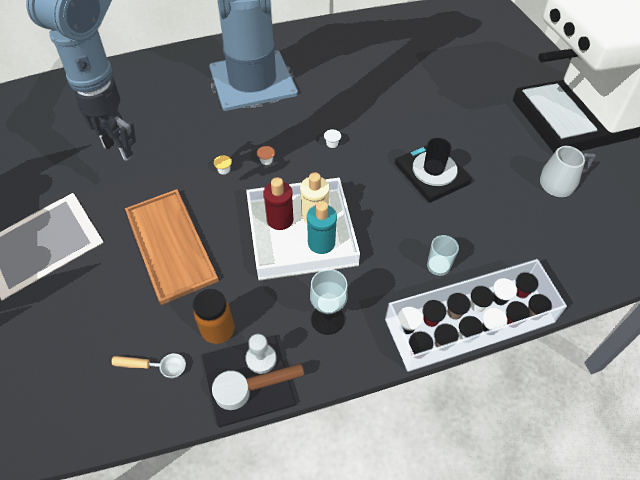

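View pics/top33.png

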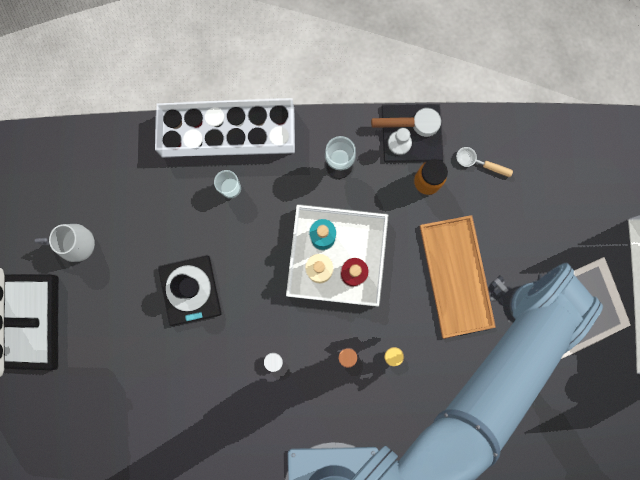

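All three canisters are back to within 1 mm of their start, and the tumbler is centred on the plate. The arm is clear of everything, so I'm handing in the job.

```bash
python3 -c "
from cell import workorder
print(workorder.close_job())"
```

```text
the job is handed in; nothing more can be done
None
```

The job is handed in, at about 65 s of the 147 s allowed; no verdict is reported, so what follows rests on my own checks.

I moved the maroon, cream and teal canisters by their knobs onto the tray. Then I set the black tumbler on the scale's plate, and put teal, cream and maroon back in the places they started from.

**Canisters:** the last pictures from both cameras show each knob within about 0.6 mm of its starting position. All three stand upright and released.

**Tumbler:** it stands upright and released. In the top picture its foot is about 1–2 mm from the plate's centre.

**Clear tumbler and goblet:** both look unmoved in the pictures; I did not measure them.

**Checks that disagreed:**
- The two cameras differed by 4–6 mm in absolute x, so I aimed at values between them.
- An automatic fit of the tumbler in the top view gave y = 334 mm, against 340 mm for the plate. I discounted it because its mask was cut off at the edge of the search box; the picture and the scene-camera fit (y = 339 mm) show it centred.
- While gripped, the tumbler looked slightly tilted (at most about 0.1 rad), but it stood straight once released.

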